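Hang up the setting gauge and seat the board pallet in its nest

ROBOT

A 7-joint arm with a two-finger parallel gripper is mounted at the origin on a cart in front of the work surface, level with it; the furniture and walls round the work are solid. World frame = base frame: x ahead of the robot, y to its left, z up, the work surface at z = 0. Lengths are in m, angles in degrees, forces in N, time in s.
With the tool pointing down it reaches from about 0.425 to 0.875 m from the base axis. Payload 8.4 kg.
Tool frame: the origin (TCP) lies on the centre line of the jaws, within the pads' length; the fingertips stand 17 mm ahead of it and the grasp point (between the pads) lies 2 mm behind it; z points along the fingers, y is the line along which they close (so a half turn about z gives the same grasp; the last joint's range is limited). The gripper opens to 87 mm and grips with 3 to 60 N. Pads are 19 mm wide; open, the fingers measure 117 mm over their backs; the gripper's body (75 mm by 190 mm) begins 51 mm behind the grasp point.
Start: joints at [70.863, 19.091, 2.286, 83.961, -0.768, 76.965, -3.352], TCP at [0.151, -0.632, 0.24] pointing down, gripper open.
Joint ranges: [-147.57, 147.57], [-21.85, 119.76], [-74.77, 79.35], [14.55, 137.4], [-85.83, 265.84], [4.83, 119.75], [-152.11, 152.11]. Speed limits (degrees/s): [127.2, 127.2, 159.86, 159.86, 180, 180, 180].

INTERFACE

Orientations are given as a 3x3 rotation matrix whose columns are the frame's x, y, z axes.
In Python, from workcell import bot gives the robot as it stands. The module is installed in compiled form; this text tells all that it offers.
- The arm moves only by the tool arm_command, never from a script. Its argument "moves" is a list of rows, each a list of 2 entries, a list of its own where there are three numbers: the shift along the tool's x, y, z scaled (see below), then the turn, a rotation vector about the tool's x, y, z scaled (see below). A call has 1 to 10 rows; each row is the pose to reach, as a shift and turn from the pose commanded when the call began, along the tool's axes at that moment, turning the shorter way round; what a row does not reach only later rows make up. The controller multiplies each number of a shift by 50 cm and each number of a turn by pi rad. A row lasts 1/8 s, in which the tool goes at most 62.5 mm and 10.7 degrees, less where a joint would pass 70% of its speed; a pose out of reach is approached as far as the arm can. A call with a number of a shift or a turn outside -1 to 1 is refused whole. A call with a gripper value outside its range is refused whole. "grip" is the opening, from 0 (shut) to 1 (fully open), set as the call begins (left out, the last holds). The fingers move at their own pace and stop on an object; the grip force is fixed at half the most. Time passes only in rows, so rows that repeat a pose let the fingers close. It gives the time, the measured TCP pose, the force, the opening and the grip force at its end, in the units of the state.
- bot.get_state(): the state, without advancing time (a new reading comes with each control period).
- bot.camera(name): name is "scene" or "top" or "wrist"; returns a dict with "image" (480x640x3 uint8, red, green, blue), "mtx" (3x3 intrinsics, pixels), "distortion" ([k1, k2, p1, p2, k3] as OpenCV has them; the pictures are not rectified), "view" (4x4, takes a point from world to camera coordinates); the wrist camera has in their place "hand_eye" (4x4, takes a point from camera to tool coordinates, whose origin is the TCP and whose axes are the flange's). Camera axes: x right, y up, looking along -z (the intrinsics and any distortion apply to the point x, -y, -z); pixel columns grow to the right and rows downward; lengths in m; the calibration is good to about 2 mm. A picture is of the moment at which its call begins: read the wrist's pose just before it. There is no depth.
- bot.job_done(): hands the job in; it is judged then, once.
Trained networks look in the newest picture that a camera, given by its name, has taken for a name from the list of things; names that differ only in an ending like _2 or _b are one class to them, and where a whole thing is asked for, a point or a joint stands for the part that bears it (a point fixed in the world has none). Each returns a list of dicts, best first, with "conf" (0 to 1); they miss things now and then, are a little off and sometimes report something else, mostly with a low value. They report only what shows in the picture. A call takes as long as a camera call. They do not tell look-alikes from the thing itself.
- bot.masks_of(camera, thing): "mask" (480x640 bool, what is visible of it) and "bbox" ([left, top, right, bottom] in pixels, round what is visible of it).
The state is a dict: "t": time; "q": joint angles; "joint_vel": joint speeds; "joint_torque": joint torques, N m; "eef_pos": TCP position; "tool_rot": TCP orientation; "contact_force": force on the tool from outside, world axes, zero at the start; "torque": the same for the moment, N m; "gripper_width": finger opening in m; "grip_force": force on a finger pad.
Only numpy, scipy, OpenCV 4.12 (cv2) and the standard library are available. Lean on these libraries where they do the work, as an engineer would, in place of code of your own. Each camera call takes 0.05 s, during which the arm holds its last target. There are 200 camera calls.

TASK

The end stop of the locating nest has just been set. Take the setting gauge off the nest, reach in through the slanted opening of the grey gauge cabinet and hang the gauge by the window in its tab on the hook inside, without touching the frame or walls of the cabinet. Then slide the board pallet fully home in the freed nest, flush against both dowel pins and up against the tip of the end stop's set screw, let go of everything and leave the things standing around where they are.

Things in the scene. Friction and masses are not known exactly. Their poses are not given: they have to be found in the camera images.
- gauge_center (a point): setting gauge, loose (0.28-0.52 kg), upright on the nest close to pins and stop; point half-way up its 125 mm. x along the foot, y normal to the tab, z up. Steel foot 70 x 36 x 20 mm; upright tab on its middle 34 mm wide (x), 8 mm thick (y); top part is a blue ribbed grip 34 mm wide (x), 12 mm thick (y), 88 to 125 mm above the underside
- gauge_eye (a point): middle of the upper edge of the through window in the gauge's tab, 80 mm above the gauge's underside; the window is 22 mm wide (x) and 30 mm high (50 to 80 mm above the underside). This edge rests on the hook when the gauge hangs. Axes as gauge_center
- gauge: the setting gauge; origin at the middle of its underside, axes as gauge_center
- hook_seat (a point): top of the hook's shank at mid seat, 120 mm above the bench. x runs along the shank from cabinet front to back, z up. Shank: round rod 6 mm thick; its front end (x -15 to -21 mm) turns up to 8 mm above this point; behind, at x = +16 mm, begins a square arm (18 mm wide, z -12 to +6 mm). The gauge hangs between these two, tab faces towards -x and +x
- hook: the steel hook fitting, fixed to the cabinet's back wall by its square arm; origin and axes as hook_seat
- cabinet: grey slant-front cabinet, fixed, 220 deep (x), 176 wide (y), 251 mm high; origin on the bench right below hook_seat, same axes. Front wall x = -95 mm, 95 mm high; thence a slanted frame rises to x = +90 mm, 251 mm high (175 mm high over the hook seat); flat roof to the back wall x = +125 mm. Opening in the frame: y -70 to +70, x -81 to +76 mm seen from above
- pallet_knob (a point): grip centre of the round orange knob on the middle of the board pallet, 46 mm above the pallet's underside; the grip is 20 mm across, 29 to 61 mm above the underside, knob top 64 mm. Axes along the pallet's sides. Boards and connectors either side of the knob (20 to 56 mm off in y) rise to 27 mm; the strip along x through the knob is free
- pallet: board pallet, loose (0.25-0.49 kg): dark plate 130 x 120 x 12 mm (x, y, z) with two small green boards; origin at the middle of its underside. It lies on the nest's base plate, to the -y side of its home and nearer the robot, and slides on it
- nest_home (a point): where the middle of the pallet's underside must come, on top of the base plate; the pallet's axes then agree with these. Two steel dowel pins, 10 mm thick, 22 mm high, stand at x = +70 mm, y = -40 and +40 mm: the pallet's edge meets them at x = +65 mm. The end stop's rounded screw tip meets the pallet's side at x = +15, y = +60 mm, 7.5 mm above the plate
- nest: the fixed nest; origin on the bench under nest_home, same axes. Aluminium base plate 8 mm thick, x -125 to +95 mm, y -150 to +105 mm. The end stop's dark bracket (y +79 to +97 mm) is 34 mm high; its brass screw head reaches to y = +109 mm
- threadlock: small red adhesive bottle, 25 mm across, 72 mm high, standing to the left of the nest; a bystander; origin at its underside
- screw_dish: round steel dish with screws, 97 mm across, 20 mm high, behind the nest; a bystander; origin at its underside
- spool: spool of solder wire, 49 mm across, 36 mm high, standing behind the nest; a bystander; origin at its underside
Mind the look-alikes: they are no part of the job. What is shaped like the gauge but orange or red is not meant.

How it is judged:
By the outcome, as a careful person would: the job done as asked, in the order asked, and still so for the second after the job is handed in, with the robot touching nothing.
It also fails if it takes over 58 s, if anything falls off the work surface, if the arm or the gripper's body presses on something with over 40 N, if the wrist force passes 120 N, or if a joint passes its speed limit or range.

## Working session

There is one attempt and no reset: what is moved stays moved. The work goes in short steps, Python scripts to look and compute and a tool call to move; the robot and the scene stay as the last step left them, time stands still between calls to the robot, and variables do not carry over. Pictures are saved under pics/ and viewed, at most 10 in all, crops included, and the job is handed in when it is done.

Besides the shell and the picture viewer there is one more tool, called after "Call:" by a JSON object that holds its "op" and its "data". arm_command: Moves the arm, as the interface text tells. Shifts and turns lie within -1 to 1; 1 stands for 50 cm of shift or pi rad of turn. Its arguments: {"type":"object","properties":{"moves":{"type":"array","items":{"type":"array"}},"grip":{"type":"number"}},"required":["moves"]}

```bash
mkdir -p pics; cat > h.py <<'E'
import numpy as np, cv2
from workcell import bot
def shot(n,save=None):
    s=bot.get_state(); c=bot.camera(n)
    if save: cv2.imwrite('pics/'+save,c['image'][:,:,::-1])
    if 'view' in c: V=np.array(c['view'])
    else:
        T=np.eye(4);T[:3,:3]=s['tool_rot'];T[:3,3]=s['eef_pos'];V=np.linalg.inv(T@np.array(c['hand_eye']))
    return dict(img=c['image'],K=np.array(c['mtx'],float),D=np.array(c['distortion'],float),V=V)
def ray(c,px):
    u=cv2.undistortPoints(np.array(px,float).reshape(-1,1,2),c['K'],c['D']).reshape(-1,2)
    d=np.c_[u[:,0],-u[:,1],-np.ones(len(u))]
    R=c['V'][:3,:3];return -R.T@c['V'][:3,3], d@R
def onz(c,px,z):
    o,d=ray(c,px); return o+d*((z-o[2])/d[:,2])[:,None]
def proj(c,P):
    p=(np.array(P,float).reshape(-1,3)@c['V'][:3,:3].T)+c['V'][:3,3]
    p=p*[1,-1,-1]
    return cv2.projectPoints(p,np.zeros(3),np.zeros(3),c['K'],c['D'])[0].reshape(-1,2)
E
python3 - <<'E'
from h import *
np.set_printoptions(precision=3,suppress=True)
s=bot.get_state();print(s['t'],s['eef_pos'],s['tool_rot'])
for n in('scene','top'):
    c=shot(n,n+'0.png');o,_=ray(c,[320,240]);print(n,o,c['K'][0,0],c['D'])
    for t in('gauge','hook','cabinet','pallet','pallet_knob','nest','threadlock','screw_dish','spool'):
        for m in bot.masks_of(n,t)[:3]:
            ys,xs=np.nonzero(m['mask']);print(t,round(m['conf'],2),np.array(m['bbox']),xs.mean().round(1),ys.mean().round(1),onz(c,[xs.mean(),ys.mean()],0.03))
E
```

```text
0.0 [ 0.151 -0.632  0.239] [[ 0.973  0.233 -0.001]
 [ 0.233 -0.973  0.002]
 [-0.    -0.002 -1.   ]]
scene [0.212 0.773 0.664] 486.280509139273 [-0.054  0.     0.     0.     0.   ]
gauge 0.9 [275.1 273.8 319.7 341.6] 296.9 310.2 [[0.551 0.193 0.03 ]]
gauge 0.79 [178.9 313.6 225.1 389.6] 199.1 355.7 [[0.646 0.366 0.03 ]]
hook 0.86 [352.6 153.  371.5 186.9] 363.8 165.9 [[ 0.666 -0.419  0.03 ]]
cabinet 0.81 [311.9 107.3 426.5 254.4] 366.0 179.9 [[ 0.628 -0.342  0.03 ]]
pallet 0.7 [301.9 268.4 382.6 324.3] 342.4 293.4 [[0.494 0.112 0.03 ]]
pallet_knob 0.86 [305.2 266.1 381.8 320.5] 342.7 293.5 [[0.493 0.112 0.03 ]]
nest 0.32 [247.5 257.5 397.8 376.6] 325.3 330.4 [[0.48  0.216 0.03 ]]
threadlock 0.67 [251.8 345.  266.4 381.1] 258.1 363.0 [[0.548 0.334 0.03 ]]
screw_dish 0.94 [234.7 258.8 279.  287.4] 254.9 272.5 [[0.683 0.133 0.03 ]]
spool 0.65 [216.3 301.  244.6 332.8] 229.7 316.5 [[0.655 0.264 0.03 ]]
top [0.517 0.099 1.093] 495.2385117427408 [-0.121  0.     0.     0.     0.   ]
gauge 0.92 [245.4 247.1 264.7 279.9] 253.1 264.3 [[0.541 0.213 0.03 ]]
gauge 0.87 [166.5 296.9 202.1 331.7] 184.2 313.4 [[0.434 0.359 0.03 ]]
gauge 0.79 [161.2 202.6 189.3 236.4] 179.4 217.8 [[0.639 0.375 0.03 ]]
hook 0.6 [439.2 219.1 502.3 264.5] 473.1 241.5 [[ 0.596 -0.267  0.03 ]]
cabinet 0.58 [375.6 172.1 545.1 325.1] 458.0 247.9 [[ 0.582 -0.232  0.03 ]]
pallet 0.82 [278.7 252.  337.6 315. ] 309.0 283.0 [[0.502 0.093 0.03 ]]
pallet_knob 0.58 [279.2 253.6 336.8 314.6] 308.6 282.8 [[0.503 0.093 0.03 ]]
nest 0.86 [219.8 224.7 344.9 336.4] 274.9 278.1 [[0.512 0.166 0.03 ]]
nest 0.32 [276.3 172.4 322.  216.5] 299.8 193.4 [[0.695 0.115 0.03 ]]
threadlock 0.47 [192.1 253.  205.1 266.4] 198.4 260.2 [[0.548 0.331 0.03 ]]
screw_dish 0.59 [277.2 171.3 322.9 214.3] 299.8 193.4 [[0.696 0.115 0.03 ]]
spool 0.68 [224.3 225.8 345.6 335.5] 275.0 278.5 [[0.511 0.165 0.03 ]]
spool 0.66 [224.8 194.4 247.3 221.8] 235.9 207.7 [[0.662 0.253 0.03 ]]
```

```bash
python3 - <<'E'
import cv2
for n,(x,y,w,h) in dict(top=(150,160,410,190),scene=(170,90,270,310)).items():
    i=cv2.imread(f'pics/{n}0.png')[y:y+h,x:x+w]; f=min(800/w,600/h)
    cv2.imwrite(f'pics/{n}c.png',cv2.resize(i,None,fx=f,fy=f,interpolation=cv2.INTER_CUBIC)); print(n,f)
E
```

```text
top 1.951219512195122
scene 1.935483870967742
```

View pics/topc.png

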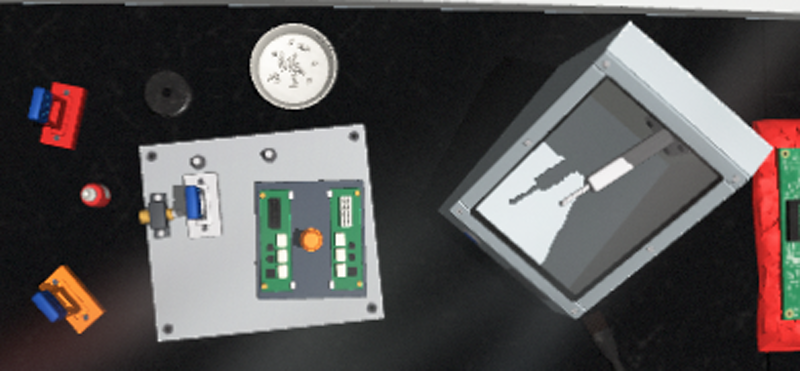

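View pics/scenec.png

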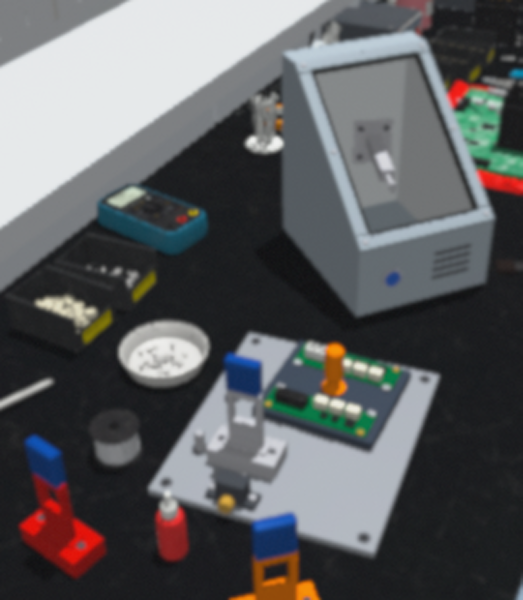

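The top view shows the real gauge, with a grey foot and blue grip, at crop (203,205) on the nest. The pallet knob is at (311,239) and the pins at (197,160) and (268,153). The cabinet is on the right with its opening facing lower-left and the hook at (590,180). The red and orange gauges at (60,115) and (65,300) are look-alikes. Next I fit the poses.

```bash
cat >> h.py <<'E'
from scipy.optimize import minimize
def box(x0,x1,y0,y1,z0,z1): return np.array([[x,y,z] for x in(x0,x1) for y in(y0,y1) for z in(z0,z1)])/1000.
GAUGE=[box(-35,35,-18,18,0,20),box(-17,-11,-4,4,20,88),box(11,17,-4,4,20,88),box(-17,17,-4,4,20,50),box(-17,17,-4,4,80,88),box(-17,17,-6,6,88,125)]
PALLET=[box(-65,65,-60,60,0,12),box(-10,10,-10,10,12,64)]
CAB=[np.array([[x,y,z] for y in(-88,88) for x,z in((-95,0),(-95,95),(90,251),(125,251),(125,0))])/1000.]
def pose(p,P):
    c,s=np.cos(p[2]),np.sin(p[2]); return P@np.array([[c,s,0],[-s,c,0],[0,0,1]])+[p[0],p[1],p[3]]
def render(c,parts,p):
    im=np.zeros((960,1280),np.uint8)
    for P in parts: cv2.fillConvexPoly(im,cv2.convexHull(np.round((proj(c,pose(p,P))*2+.5)*16).astype(np.int32)),1,shift=4)
    return im>0
def fit(obs,parts,p0,z=0.,steps=(.01,.01,.1)):
    ob=[(c,cv2.resize(m.astype(np.uint8),(1280,960),interpolation=cv2.INTER_NEAREST)>0) for c,m in obs]
    def f(p):
        v=0
        for c,m in ob:
            r=render(c,parts,[*p,z]); v-=(r&m).sum()/max(1,(r|m).sum())
        return v/len(ob)
    best=None;x=np.array(p0,float)
    for k in(1,.3,.1):
        S=np.vstack([x]+[x+np.eye(3)[i]*steps[i]*k for i in range(3)])
        r=minimize(f,x,method='Nelder-Mead',options=dict(initial_simplex=S,xatol=1e-5,fatol=1e-5)); x=r.x
    return x,-r.fun
E
python3 - <<'E'
from h import *
np.set_printoptions(precision=4,suppress=True)
t=shot('top');mt={n:bot.masks_of('top',n) for n in('gauge','cabinet','pallet')}
s=shot('scene');ms={n:bot.masks_of('scene',n) for n in('gauge','cabinet','pallet')}
def go(n,parts,p0,z):
    for ob in([(t,mt[n][0]['mask'])],[(s,ms[n][0]['mask'])],[(t,mt[n][0]['mask']),(s,ms[n][0]['mask'])]):
        x,v=fit(ob,parts,p0,z); print(n,x[:2],np.rad2deg(x[2]),v)
go('cabinet',CAB,[.57,-.24,-.82],0)
go('gauge',GAUGE,[.535,.21,.07],.008)
go('pallet',PALLET,[.50,.093,.07],.008)
# nest corners
px=np.array([[140,147],[363,125],[383,318],[158,340]])/1.9512+[150,160]
g=cv2.cvtColor(t['img'],cv2.COLOR_RGB2GRAY)
px2=cv2.cornerSubPix(g,px.astype(np.float32).reshape(-1,1,2),(5,5),(-1,-1),(3,50,.01)).reshape(-1,2);print(px2-px)
W=onz(t,px2,.008)[:,:2];M=np.array([[95,105],[95,-150],[-125,-150],[-125,105]])/1000
A=W-W.mean(0);B=M-M.mean(0);a=np.arctan2((B[:,0]*A[:,1]-B[:,1]*A[:,0]).sum(),(A*B).sum())
R=np.array([[np.cos(a),-np.sin(a)],[np.sin(a),np.cos(a)]]);o=W.mean(0)-R@M.mean(0);print('nest',o,np.rad2deg(a),W-(M@R.T+o))
pins=onz(t,np.array([[197,160],[268,153]])/1.9512+[150,160],.03)[:,:2];print('pins',pins,(pins-o)@R)
E
```

```text
cabinet [ 0.5535 -0.1785] -39.940188168787856 0.9447097755120293
cabinet [ 0.5561 -0.1856] -39.89812341884531 0.9327518064593397
cabinet [ 0.5537 -0.1791] -40.300284465844605 0.9345534941933118
gauge [0.5401 0.2126] 5.822403127446868 0.9386401326699834
gauge [0.5388 0.2128] 2.4999427786756585 0.8912114014251782
gauge [0.54   0.2127] 6.086948308899892 0.9103255651566727
pallet [0.5035 0.0923] 2.223111578855318 0.9672025723472669
pallet [0.5028 0.0934] 1.5979564714155274 0.9385783868570957
pallet [0.5029 0.0929] 1.5020177495047078 0.9535020585896998
[[-0.8132 -0.6993]
 [-0.4825 -0.6313]
 [-0.2525 -0.76  ]
 [-0.2623  0.1441]]
nest [0.5235 0.1728] 6.608405234326244 [[-0.0003 -0.0007]
 [-0.0015  0.0009]
 [ 0.0009  0.0012]
 [ 0.0009 -0.0014]]
pins [[0.5886 0.2184]
 [0.5974 0.1403]] [[ 0.07    0.0378]
 [ 0.0697 -0.0407]]
```

```bash
cat >> h.py <<'E'
from scipy.spatial.transform import Rotation as Ro
def toolR(yyaw,tilt,az):
    """tool y horizontal at yaw yyaw; tool z = down tilted by tilt toward azimuth az (deg), az perpendicular to yyaw"""
    a,t,y=np.deg2rad([az,tilt,yyaw]); z=np.array([np.sin(t)*np.cos(a),np.sin(t)*np.sin(a),-np.cos(t)]); yy=np.array([np.cos(y),np.sin(y),0])
    return np.c_[np.cross(yy,z),yy,z]
def rows(*targets,ref=None):
    s=bot.get_state();p=np.array(s['eef_pos']);R=np.array(s['tool_rot'])
    print('t %.2f'%s['t'],p.round(4))
    for P,T in targets:
        d=R.T@(np.array(P)-p);w=Ro.from_matrix(R.T@T).as_rotvec()
        print([ (d/.5).round(4).tolist(),(w/np.pi).round(4).tolist()],'mm %.0f deg %.1f'%(1000*np.linalg.norm(d),np.rad2deg(np.linalg.norm(w))))
E
python3 - <<'E'
from h import *
H=toolR(50,35,-40)
rows(([.25,-.5,.40],bot.get_state()['tool_rot']),([.444,-.088,.40],H))
E
```

```text
t 1.40 [ 0.1512 -0.6322  0.2395]
[[0.2537, -0.2111, -0.3209], [0.0, 0.0, 0.0]] mm 230 deg 0.0
[[0.8227, -0.9223, -0.3209], [-0.2134, -0.1075, -0.6769]] mm 638 deg 129.2
```

Call:
{"op": "arm_command", "data": {"moves": [[[0.2537,-0.2111,-0.3209],[-0.03,-0.015,-0.1]],[[0.2537,-0.2111,-0.3209],[-0.06,-0.03,-0.2]],[[0.2537,-0.2111,-0.3209],[-0.09,-0.045,-0.28]],[[0.82,-0.92,-0.32],[-0.2134,-0.1075,-0.6769]],[[0.82,-0.92,-0.32],[-0.2134,-0.1075,-0.6769]],[[0.82,-0.92,-0.32],[-0.2134,-0.1075,-0.6769]],[[0.82,-0.92,-0.32],[-0.2134,-0.1075,-0.6769]],[[0.82,-0.92,-0.32],[-0.2134,-0.1075,-0.6769]],[[0.82,-0.92,-0.32],[-0.2134,-0.1075,-0.6769]],[[0.82,-0.92,-0.32],[-0.2134,-0.1075,-0.6769]]], "grip": 0.65}}

```text
t: 2.65
eef_pos: [0.4043, -0.1967, 0.3932]
tool_rot: [[-0.208, 0.947, 0.244], [0.868, 0.294, -0.4], [-0.451, 0.128, -0.883]]
contact_force: [0.9, -0.1, 0.8]
gripper_width: 0.0567
grip_force: 0.0
```

```bash
python3 - <<'E'
from h import *
H=toolR(50,35,-40)
rows(([.444,-.088,.40],H)); print(bot.get_state()['q'])
E
```

```text
t 2.65 [ 0.4043 -0.1967  0.3932]
[[0.166, 0.1407, -0.0797], [-0.0595, -0.0313, -0.1764]] mm 116 deg 34.0
[ 17.14435661 -21.82727915 -10.459111   110.86453805  18.52999378
  73.53451029  19.66894324]
```

```bash
python3 - <<'E'
from h import *
H=toolR(50,35,-40)
rows(([.475,-.114,.31],H))
E
```

```text
t 2.65 [ 0.4043 -0.1967  0.3932]
[[0.1891, 0.1611, 0.1153], [-0.0595, -0.0313, -0.1764]] mm 137 deg 34.0
```

Call:
{"op": "arm_command", "data": {"moves": [[[0.189,0.161,0.115],[-0.0595,-0.0313,-0.1764]],[[0.189,0.161,0.115],[-0.0595,-0.0313,-0.1764]],[[0.189,0.161,0.115],[-0.0595,-0.0313,-0.1764]],[[0.189,0.161,0.115],[-0.0595,-0.0313,-0.1764]],[[0.189,0.161,0.115],[-0.0595,-0.0313,-0.1764]]]}}

```text
t: 3.28
eef_pos: [0.4748, -0.1152, 0.3108]
tool_rot: [[-0.624, 0.647, 0.438], [0.532, 0.762, -0.369], [-0.573, 0.003, -0.82]]
contact_force: [1.1, 0.2, 0.1]
gripper_width: 0.0564
grip_force: 0.0
```

```bash
python3 - <<'E'
from h import *
np.set_printoptions(precision=4,suppress=True)
H=toolR(50,35,-40)
rows(([.475,-.114,.31],H)); print(bot.get_state()['q'])
c=shot('wrist','w1.png')
for n in('hook','cabinet'):
    for m in bot.masks_of('wrist',n)[:2]: print(n,m['conf'],m['bbox'])
for p in([-.018,0,.128],[0,0,.12],[.016,0,.12],[.016,.009,.126],[.016,-.009,.126],[.016,-.009,.108]):
    print(p,proj(c,pose([.5537,-.1791,np.deg2rad(-40),0],np.array([p]))))
print(c['V'])
E
```

```text
t 3.27 [ 0.4748 -0.1152  0.3108]
[[0.0019, 0.002, 0.0006], [-0.0004, -0.0003, -0.0021]] mm 1 deg 0.4
[  8.768  -20.9093 -14.6643 122.1226  23.6883  55.1995  33.8044]
hook 0.81 [265.3, 162.8, 331.1, 277.6]
[-0.018, 0, 0.128] [[318.0135 174.0515]]
[0, 0, 0.12] [[318.0361 183.0663]]
[0.016, 0, 0.12] [[318.0931 195.5928]]
[0.016, 0.009, 0.126] [[327.7527 200.0843]]
[0.016, -0.009, 0.126] [[308.5021 200.2083]]
[0.016, -0.009, 0.108] [[308.6866 186.8123]]
[[ 0.6474  0.7622  0.003  -0.2211]
 [-0.4748  0.4064 -0.7806  0.4819]
 [-0.5962  0.5039  0.625  -0.0148]
 [ 0.      0.      0.      1.    ]]
```

View pics/w1.png

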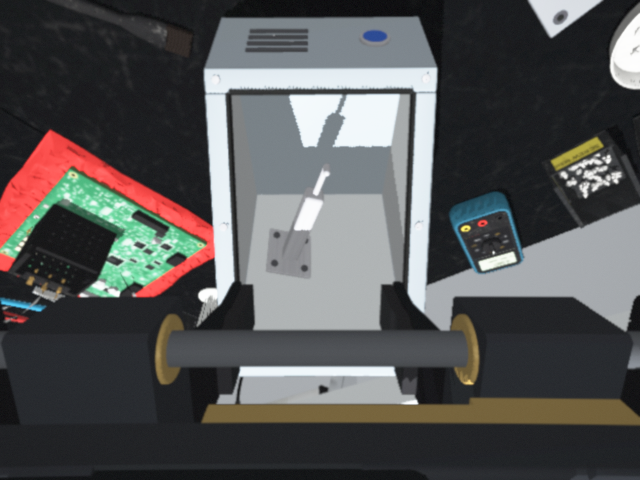

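The wrist view shows the hook running from its tip at (324,170) through the arm start at (312,200) to the wall plate at (290,253). It is skewed against the cabinet, so I overlay the cabinet model and measure the skew.

```bash
python3 - <<'E'
from h import *
np.set_printoptions(precision=4,suppress=True)
c=shot('wrist');i=cv2.imread('pics/w1.png')
f=3;x0,y0=200,10
i=cv2.resize(i[y0:y0+200,x0:x0+240],None,fx=f,fy=f,interpolation=cv2.INTER_CUBIC)
C=[.5537,-.1791,np.deg2rad(-40.1),0]
zs=lambda x:95+(x+95)*156/185
def line(P,col,close=True):
    q=np.round((proj(c,pose(C,np.array(P)/1000.))-[x0,y0])*f).astype(int); cv2.polylines(i,[q.reshape(-1,1,2)],close,col,1)
line([[x,y,zs(x)] for x,y in((-81,-70),(-81,70),(76,70),(76,-70))],(0,0,255))
line([[-95,-88,0],[-95,88,0],[-95,88,95],[-95,-88,95]],(0,255,0))
line([[-21,0,128],[-18,0,120],[16,0,120]],(255,0,255),False)
line([[16,-9,126],[16,9,126],[125,9,126],[125,-9,126]],(255,0,0))
line([[125,-88,0],[125,88,0]],(0,255,255),False)
cv2.imwrite('pics/w1c.png',i)
px=[[325,168],[313,198]]
for p,z in zip(px,(.128,.120)): 
    w=onz(c,[p],z)[0]; print(p,w, (w-[C[0],C[1],0])@np.array([[np.cos(C[2]),-np.sin(C[2]),0],[np.sin(C[2]),np.cos(C[2]),0],[0,0,1]]))
E
```

```text
[325, 168] [ 0.5388 -0.1586  0.128 ] [-0.0246  0.0061  0.128 ]
[313, 198] [ 0.5655 -0.195   0.12  ] [ 0.0193 -0.0046  0.12  ]
```

View pics/w1c.png

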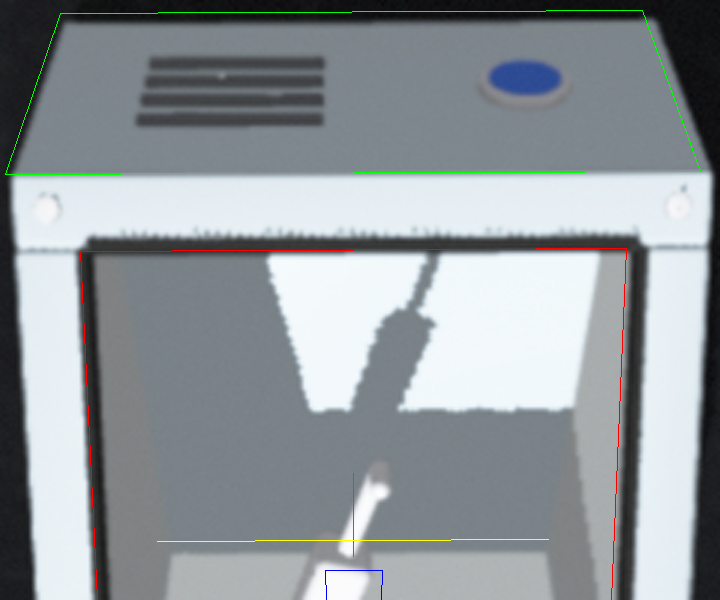

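```bash
cat >> h.py <<'E'
def HOOK(L=95): return [box(-21,16,-3,3,-6,0),box(-21,-15,-3,3,-6,8),box(16,L,-9,9,-12,6),box(L,L+3,-19,19,-22,16)]
E
python3 - <<'E'
from h import *
np.set_printoptions(precision=4,suppress=True)
obs={}
for n in('wrist','scene','top'):
    c=shot(n); m=[m for m in bot.masks_of(n,'hook')][:1]; 
    if m: obs[n]=(c,m[0]['mask']); print(n,m[0]['conf'],m[0]['bbox'])
import itertools
for ks in(['wrist'],['wrist','scene','top'],['wrist','scene']):
  for L in(85,95,105,115):
    if not all(k in obs for k in ks): continue
    x,v=fit([obs[k] for k in ks],HOOK(L),[.5537,-.1791,np.deg2rad(-54)],.12); print(ks,L,x[:2],np.rad2deg(x[2]).round(1),round(v,3))
i=cv2.imread('pics/w1.png');i[obs['wrist'][1]]=i[obs['wrist'][1]]//2+[0,0,120]
a=cv2.resize(i[150:290,250:350],(400,560),interpolation=2)
t=obs.get('top'); j=cv2.imread('pics/top0.png'); 
b=cv2.resize(j[205:275,430:530],(400,280),interpolation=2); b=np.vstack([b,np.zeros((280,400,3),np.uint8)])
cv2.imwrite('pics/hk.png',np.hstack([a,b]))
E
```

```text
wrist 0.82 [265.3, 162.6, 332.2, 279.2]
scene 0.97 [353.2, 151.7, 372.1, 185.4]
top 0.68 [226.7, 194.1, 247.1, 221.0]
['wrist'] 85 [ 0.5648 -0.193 ] -57.2 0.628
['wrist'] 95 [ 0.5583 -0.1824] -57.7 0.68
['wrist'] 105 [ 0.5574 -0.1813] -57.7 0.714
['wrist'] 115 [ 0.5568 -0.181 ] -57.2 0.742
['wrist', 'scene', 'top'] 85 [ 0.5667 -0.1977] -56.2 0.42
['wrist', 'scene', 'top'] 95 [ 0.5672 -0.1979] -56.1 0.44
['wrist', 'scene', 'top'] 105 [ 0.5606 -0.1884] -56.2 0.46
['wrist', 'scene', 'top'] 115 [ 0.5579 -0.1844] -56.5 0.479
['wrist', 'scene'] 85 [ 0.5667 -0.1977] -56.2 0.63
['wrist', 'scene'] 95 [ 0.5672 -0.1979] -56.1 0.66
['wrist', 'scene'] 105 [ 0.5606 -0.1884] -56.2 0.69
['wrist', 'scene'] 115 [ 0.5579 -0.1844] -56.5 0.719
```

View pics/hk.png

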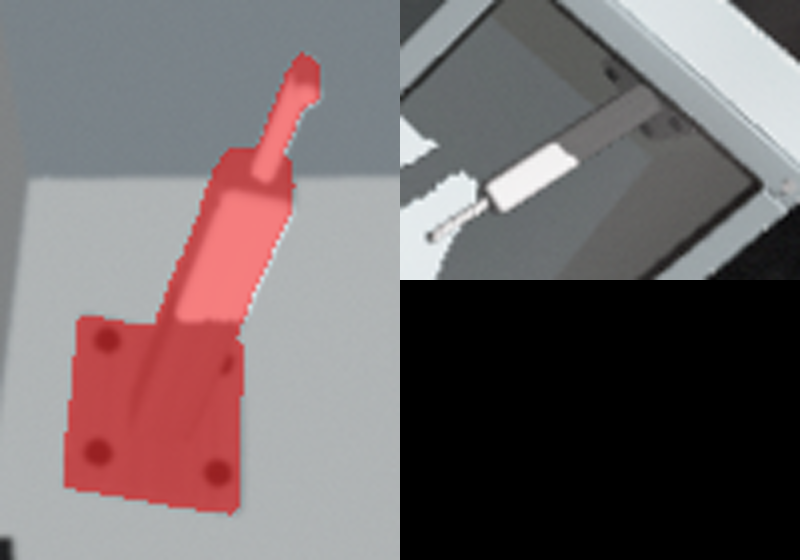

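```bash
python3 - <<'E'
from h import *
np.set_printoptions(precision=4,suppress=True)
for n,a,b,d in(('top',[437.5,264.5],[453,255],[489,228]),('wrist',[326.3,165],[314.3,199.7],None)):
    c=shot(n);P=onz(c,[a],.128)[0];Q=onz(c,[b],.126)[0];v=Q-P;print(n,P,Q,np.linalg.norm(v[:2]),np.rad2deg(np.arctan2(v[1],v[0])))
    if d: 
        e=onz(c,[d],.126)[0]-Q;print(np.rad2deg(np.arctan2(e[1],e[0])),np.linalg.norm(e))
    u=np.array([np.cos(np.deg2rad(-57)),np.sin(np.deg2rad(-57))]);print('seat',P[:2]+.018*u,Q[:2]-.016*u)
E
```

```text
top [ 0.5424 -0.1599  0.128 ] [ 0.5616 -0.192   0.126 ] 0.037391940537464696 -59.07956314757344
-53.65338264927111 0.09298635706702582
seat [ 0.5522 -0.175 ] [ 0.5529 -0.1786]
wrist [ 0.5359 -0.1546  0.128 ] [ 0.5623 -0.1904  0.126 ] 0.044482986721959814 -53.53393193891174
seat [ 0.5457 -0.1697] [ 0.5536 -0.177 ]
```

```bash
python3 - <<'E'
from h import *
g=np.array([[a,b,-.051-c] for a in np.linspace(-.0375,.0375,9) for b in np.linspace(-.095,.095,21) for c in np.linspace(0,.1,6)])
for az in(-56,):
  for tilt in(25,30,35,40,45,50):
    out=[]
    for gh in(.106,.112,.116):
      R=toolR(az+90,tilt,az); P=g@R.T+[0,0,.12+gh-.08]
      a=np.deg2rad(40); X=P[:,0]*np.cos(a)-P[:,1]*np.sin(a); Y=P[:,0]*np.sin(a)+P[:,1]*np.cos(a)
      s=np.minimum(.095+(X+.095)*156/185,.251); k=(abs(Y)<.095)&(X>-.1)&(X<.125)
      out.append(round(1000*((P[:,2]-s)[k]).min()*.765,1))
    print(az,tilt,out)
E
```

```text
-56 25 [np.float64(0.6), np.float64(5.2), np.float64(8.3)]
-56 30 [np.float64(4.6), np.float64(9.2), np.float64(12.3)]
-56 35 [np.float64(8.3), np.float64(12.9), np.float64(16.0)]
-56 40 [np.float64(11.5), np.float64(16.1), np.float64(19.2)]
-56 45 [np.float64(10.3), np.float64(14.9), np.float64(18.0)]
-56 50 [np.float64(6.5), np.float64(11.1), np.float64(14.1)]
```

```bash
python3 - <<'E'
from h import *
G=toolR(6,40,-84);P=np.array([.540,.2127,.121])+.002*G[:,2]
rows(([.50,.1,.30],G),(P-.1*G[:,2],G))
E
```

```text
t 3.88 [ 0.4749 -0.1146  0.3097]
[[0.2068, 0.3604, -0.1203], [0.1483, -0.027, 0.1933]] mm 216 deg 44.1
[[0.4693, 0.6715, -0.0499], [0.1483, -0.027, 0.1933]] mm 410 deg 44.1
```

Call:
{"op": "arm_command", "data": {"moves": [[[0.2068,0.3604,-0.1203],[0.1483,-0.027,0.1933]],[[0.2068,0.3604,-0.1203],[0.1483,-0.027,0.1933]],[[0.2068,0.3604,-0.1203],[0.1483,-0.027,0.1933]],[[0.4693,0.6715,-0.0499],[0.1483,-0.027,0.1933]],[[0.4693,0.6715,-0.0499],[0.1483,-0.027,0.1933]],[[0.4693,0.6715,-0.0499],[0.1483,-0.027,0.1933]],[[0.4693,0.6715,-0.0499],[0.1483,-0.027,0.1933]],[[0.4693,0.6715,-0.0499],[0.1483,-0.027,0.1933]],[[0.4693,0.6715,-0.0499],[0.1483,-0.027,0.1933]]]}}

```text
t: 5.0
eef_pos: [0.532, 0.2789, 0.1923]
tool_rot: [[-0.087, 0.994, 0.066], [0.761, 0.109, -0.639], [-0.642, -0.005, -0.766]]
contact_force: [-0.0, -0.4, -0.2]
gripper_width: 0.0564
grip_force: 0.0
```

```bash
python3 - <<'E'
from h import *
np.set_printoptions(precision=4,suppress=True)
c=shot('wrist','w2.png')
for m in bot.masks_of('wrist','gauge')[:2]:
    x,v=fit([(c,m['mask'])],GAUGE,[.54,.2127,.1],.008);print(m['conf'],m['bbox'],x[:2],np.rad2deg(x[2]),v)
G=toolR(6,40,-84);P=np.array([.540,.2127,.121])+.002*G[:,2]
rows((P-.1*G[:,2],G),(P,G));print(bot.get_state()['q'],proj(c,P))
E
```

```text
0.86 [274.5, 121.7, 366.4, 279.2] [0.5408 0.2126] 6.1034537168427185 0.9597482627507539
0.7 [602.7, 0.7, 639.3, 32.7] [0.54   0.2127] 5.729577951308233 -0.0
t 5.10 [0.5332 0.2756 0.1954]
[[-0.0013, 0.0003, -0.0007], [-0.0001, 0.0002, 0.0005]] mm 1 deg 0.1
[[-0.0012, 0.0003, 0.1993], [-0.0001, 0.0002, 0.0005]] mm 100 deg 0.1
[-18.879   38.7484 -44.7103  79.8399  47.5203 107.3655 -59.3732] [[318.0923 256.1606]]
```

View pics/w2.png

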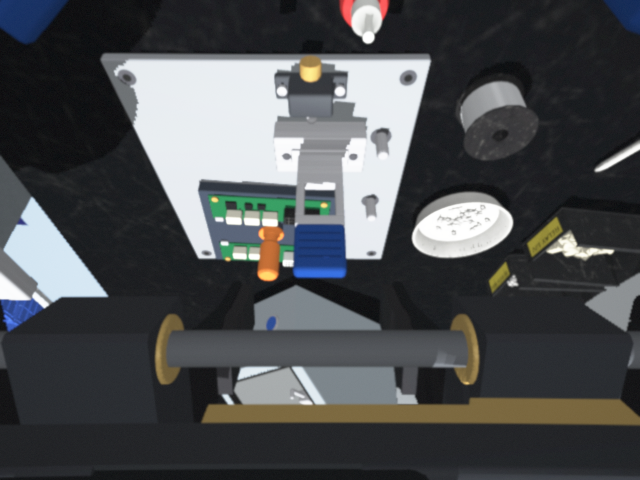

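The wrist view shows the blue grip at (320,250), centred between the fingers. The wrist fit agrees with the top-camera pose to within 1 mm, so I go in and grip.

Call:
{"op": "arm_command", "data": {"moves": [[[-0.0012,0.0012,0.07],[0,0,0]],[[-0.0012,0.0012,0.14],[0,0,0]],[[-0.0012,0.0012,0.18],[0,0,0]],[[-0.0012,0.0012,0.1993],[0,0,0]],[[-0.0012,0.0012,0.1993],[0,0,0]],[[-0.0012,0.0012,0.1993],[0,0,0]]]}}

```text
t: 5.85
eef_pos: [0.5408, 0.2124, 0.121]
tool_rot: [[-0.08, 0.994, 0.069], [0.763, 0.106, -0.638], [-0.642, 0.001, -0.767]]
contact_force: [0.2, -0.3, 0.3]
gripper_width: 0.0571
grip_force: 0.0
```

Call:
{"op": "arm_command", "data": {"moves": [[[0,0,0],[0,0,0]],[[0,0,0],[0,0,0]],[[0,0,0],[0,0,0]],[[0,0,0],[0,0,0]]], "grip": 0}}

```text
t: 6.35
eef_pos: [0.5407, 0.2115, 0.1202]
tool_rot: [[-0.08, 0.994, 0.068], [0.762, 0.105, -0.639], [-0.643, 0.0, -0.766]]
contact_force: [0.2, 0.1, 0.6]
gripper_width: 0.0338
grip_force: 30.0
```

```bash
cat >> h.py <<'E'
HY=-56.;SEAT=np.array([.553,-.178])
def hk(x,y,z,off=(.0011,0,.0317),tilt=40):
    """TCP pose putting the eye at hook coords x,y (m) and height z above seat"""
    a=np.deg2rad(HY);u=np.array([np.cos(a),np.sin(a)]);v=np.array([-u[1],u[0]])
    q=SEAT+u*(x+off[0])+v*(y+off[1]); return np.array([*q,.12+z+off[2]]),toolR(HY+90,tilt,HY)
E
python3 - <<'E'
from h import *
s=bot.get_state();p=np.array(s['eef_pos']);R=np.array(s['tool_rot'])
rows((p+[0,0,.03],R),(p+[-.0,-.05,.17],R),hk(-.045,0,.15))
E
```

```text
t 6.35 [0.5407 0.2115 0.1202]
[[-0.0386, 0.0, -0.046], [0.0, 0.0, 0.0]] mm 30 deg 0.0
[[-0.2947, -0.0104, -0.1966], [0.0, 0.0, 0.0]] mm 177 deg 0.0
[[-0.7693, -0.0986, 0.1716], [-0.0998, -0.0, -0.1191]] mm 397 deg 28.0
```

Call:
{"op": "arm_command", "data": {"moves": [[[-0.0386,0,-0.046],[0,0,0]],[[-0.1,0,-0.1],[0,0,0]],[[-0.2,-0.005,-0.15],[0,0,0]],[[-0.2947,-0.0104,-0.1966],[0,0,0]],[[-0.39,-0.03,-0.12],[-0.02,0,-0.025]],[[-0.48,-0.045,-0.05],[-0.04,0,-0.05]],[[-0.57,-0.06,0.02],[-0.06,0,-0.075]],[[-0.65,-0.08,0.08],[-0.08,0,-0.1]],[[-0.72,-0.09,0.13],[-0.0998,0,-0.1191]],[[-0.7693,-0.0986,0.1716],[-0.0998,0,-0.1191]]]}}

```text
t: 7.6
eef_pos: [0.5264, -0.1443, 0.3041]
tool_rot: [[-0.426, 0.83, 0.36], [0.634, 0.557, -0.536], [-0.646, -0.0, -0.764]]
contact_force: [0.6, 0.7, -4.5]
gripper_width: 0.0333
grip_force: 30.0
```

```bash
python3 - <<'E'
from h import *
np.set_printoptions(precision=4,suppress=True)
s=bot.get_state();print(s['q'],s['gripper_width'])
rows(hk(-.045,0,.15),hk(-.045,0,.014))
for n in('scene','top','wrist'):
    c=shot(n,'c_'+n+'.png')
    for m in bot.masks_of(n,'gauge')[:3]:
        b=m['bbox']; print(n,round(m['conf'],2),b)
    print('expected eye',proj(c,np.r_[SEAT,.12]+0), proj(c,np.array(s['eef_pos'])))
E
```

```text
[ 28.3833  -9.4506 -36.5109 115.6344  36.1114  58.4896   9.5896] 0.033319076639814794
t 7.60 [ 0.5264 -0.1443  0.3041]
[[0.0047, 0.0064, 0.0023], [-0.0005, 0.0012, -0.0004]] mm 4 deg 0.2
[[0.1803, 0.0065, 0.21], [-0.0005, 0.0012, -0.0004]] mm 138 deg 0.2
scene 0.97 [287.6, 354.9, 336.5, 421.4]
scene 0.67 [180.5, 315.7, 223.9, 387.9]
scene 0.62 [361.3, 108.8, 401.0, 171.9]
expected eye [[371.35   182.4573]] [[382.4296 112.7406]]
top 0.8 [162.5, 204.6, 190.4, 234.3]
top 0.72 [224.8, 226.7, 347.0, 338.7]
top 0.71 [167.2, 298.0, 203.1, 327.7]
expected eye [[445.311  259.3806]] [[456.6026 271.7191]]
expected eye [[317.1979 115.4648]] [[309.7788 325.428 ]]
```

```bash
python3 - <<'E'
from h import *
a=cv2.imread('pics/c_scene.png')[90:290,300:450]; a=cv2.resize(a,(450,600),interpolation=2)
b=cv2.imread('pics/c_wrist.png')[40:300,230:410];b=cv2.resize(b,(350,506),interpolation=2);b=np.vstack([b,np.zeros((94,350,3),np.uint8)])
cv2.imwrite('pics/chk.png',np.hstack([a,b]))
E
```

View pics/chk.png

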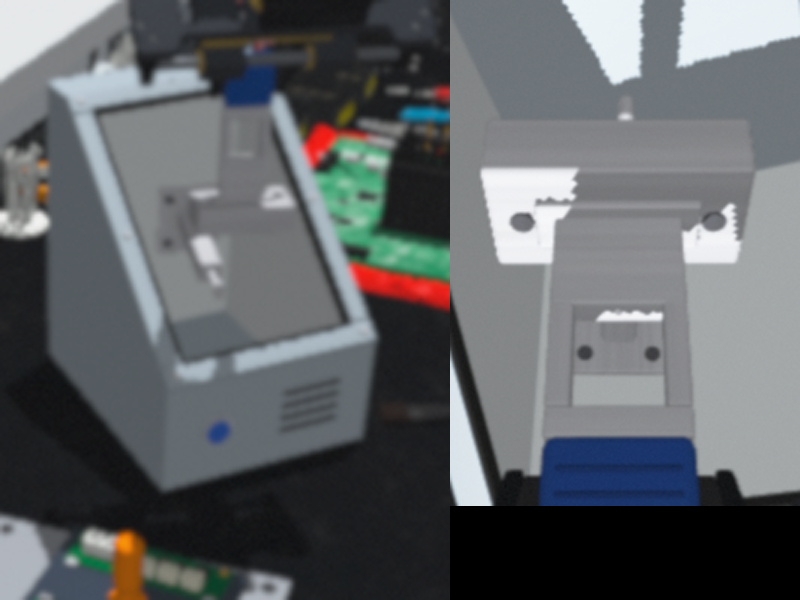

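```bash
python3 - <<'E'
from h import *
np.set_printoptions(precision=4,suppress=True)
c=shot('wrist');s=bot.get_state()
ms=[m for m in bot.masks_of('wrist','gauge')];print([(round(m['conf'],2),m['bbox']) for m in ms[:3]])
m=ms[0]['mask'];M=cv2.resize(m.astype(np.uint8),(1280,960),interpolation=0)>0
e=np.array(s['eef_pos'])
def world(P,p): # rotate about x through eye by pitch (x=gauge x) then yaw
    Q=(P-[0,0,.08])@Ro.from_euler('x',p[3]).as_matrix().T
    return Q@Ro.from_euler('z',p[2]).as_matrix().T+[p[0],p[1],e[2]-.0317]
def f(p):
    im=np.zeros((960,1280),np.uint8)
    for P in GAUGE: cv2.fillConvexPoly(im,cv2.convexHull(np.round((proj(c,world(P,p))*2+.5)*16).astype(np.int32)),1,shift=4)
    im=im>0;im[600:]=0;k=M.copy();k[600:]=0
    return -(im&k).sum()/(im|k).sum()
x=np.array([e[0],e[1],np.deg2rad(34),0.])
for k in(1,.3,.1):
    r=minimize(f,x,method='Nelder-Mead',options=dict(initial_simplex=np.vstack([x]+[x+np.eye(4)[i]*[.005,.005,.05,.05][i]*k for i in range(4)]),xatol=1e-5,fatol=1e-5));x=r.x
print('eye-TCP xy',x[:2]-e[:2],'yaw,pitch',np.rad2deg(x[2:]),r.fun)
print('tip model px',proj(c,[*(SEAT-.018*np.array([np.cos(np.deg2rad(HY)),np.sin(np.deg2rad(HY))])),.128]),'end',proj(c,[*(SEAT-.021*np.array([np.cos(np.deg2rad(HY)),np.sin(np.deg2rad(HY))])),.117]))
print(onz(c,[[320.5,91]],.124))
E
```

```text
[(0.7, [247.0, 103.1, 383.2, 330.6])]
eye-TCP xy [-0.0004  0.0005] yaw,pitch [34.103   2.5104] -0.9568240185019651
tip model px [[314.957  103.4873]] end [[314.9794  90.0768]]
[[ 0.5421 -0.1549  0.124 ]]
```

```bash
python3 - <<'E'
from h import *
rows(hk(-.046,.0015,.15),hk(-.046,.0015,.014))
E
```

```text
t 8.00 [ 0.5287 -0.1403  0.3019]
[[0.0004, 0.0011, 0.0003], [0.0003, 0.0, 0.0005]] mm 1 deg 0.1
[[0.1753, 0.0012, 0.2086], [0.0003, 0.0, 0.0005]] mm 136 deg 0.1
```

Call:
{"op": "arm_command", "data": {"moves": [[[0.03,0.001,0.035],[0,0,0]],[[0.065,0.001,0.077],[0,0,0]],[[0.1,0.001,0.12],[0,0,0]],[[0.13,0.001,0.155],[0,0,0]],[[0.155,0.001,0.185],[0,0,0]],[[0.1753,0.0012,0.2086],[0,0,0]],[[0.1753,0.0012,0.2086],[0,0,0]],[[0.1753,0.0012,0.2086],[0,0,0]]]}}

```text
t: 9.0
eef_pos: [0.5294, -0.1408, 0.1661]
tool_rot: [[-0.429, 0.829, 0.36], [0.635, 0.56, -0.533], [-0.643, 0.0, -0.766]]
contact_force: [-0.3, 0.2, -4.3]
gripper_width: 0.0338
grip_force: 30.0
```

```bash
python3 - <<'E'
from h import *
a=shot('wrist','w4.png');b=shot('scene','s4.png')
rows(hk(-.046,.0015,.014),hk(0,.0015,.014),hk(0.0,.0015,.0),hk(0.0,.0015,-.004))
A=cv2.resize(a['img'][60:320,210:430,::-1],(500,591),interpolation=2)[:560]
B=cv2.resize(b['img'][90:230,345:420,::-1],(300,560),interpolation=2)
cv2.imwrite('pics/chk2.png',np.hstack([A,B]))
E
```

```text
t 9.10 [ 0.5294 -0.1411  0.1664]
[[0.0026, 0.0008, -0.0003], [0.0003, 0.0003, -0.0001]] mm 1 deg 0.1
[[-0.0678, 0.0007, 0.0589], [0.0003, 0.0003, -0.0001]] mm 45 deg 0.1
[[-0.0498, 0.0007, 0.0804], [0.0003, 0.0003, -0.0001]] mm 47 deg 0.1
[[-0.0446, 0.0007, 0.0865], [0.0003, 0.0003, -0.0001]] mm 49 deg 0.1
```

View pics/chk2.png

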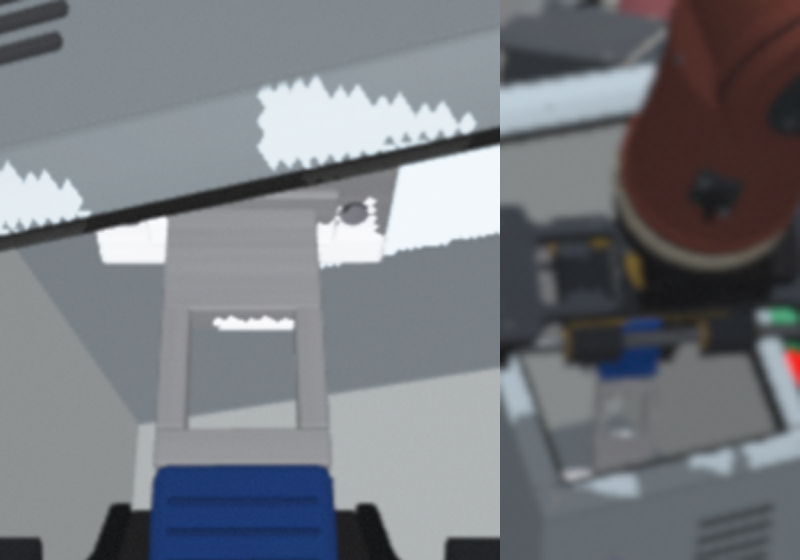

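```bash
python3 - <<'E'
from h import *
np.set_printoptions(precision=1,suppress=True)
c=shot('scene');u=np.array([np.cos(np.deg2rad(HY)),np.sin(np.deg2rad(HY))]);v=np.array([-u[1],u[0]])
H=lambda x,y,z:proj(c,[*(SEAT+u*x+v*y),.12+z])[0]
print('tip model top/bottom',H(-.018,0,.008),H(-.021,0,-.006))
print('window corners',[H(-.046,.0015+y,.014+z) for y in(-.011,.011) for z in(0,-.03)])
i=c['img'][160:215,350:400].astype(int); b=i.sum(2); 
i0=cv2.imread('pics/scene0.png')[150:200,350:400].astype(int).sum(2)
for n,b,o in(('now',b,160),('start',i0,150)):
    ys,xs=np.nonzero(b>600);print(n,[(x+350,y+o) for x,y in zip(xs,ys)][::4])
E
```

```text
tip model top/bottom [373.3 183.1] [373.2 189.1]
window corners [array([380.3, 186.4]), array([379.5, 198. ]), array([370.7, 187.1]), array([370. , 198.7])]
now []
start [(np.int64(367), np.int64(169)), (np.int64(367), np.int64(170)), (np.int64(366), np.int64(171)), (np.int64(366), np.int64(172)), (np.int64(370), np.int64(172)), (np.int64(369), np.int64(173)), (np.int64(369), np.int64(174)), (np.int64(368), np.int64(175)), (np.int64(367), np.int64(176)), (np.int64(371), np.int64(176))]
```

```bash
python3 - <<'E'
from h import *
rows(hk(-.046,.0005,.016),hk(-.026,.0005,.016),hk(0,.0005,.016))
E
```

```text
t 9.15 [ 0.5293 -0.1412  0.1664]
[[-0.0, -0.0009, -0.0035], [0.0002, 0.0003, -0.0001]] mm 2 deg 0.1
[[-0.0306, -0.0009, 0.0222], [0.0002, 0.0003, -0.0001]] mm 19 deg 0.1
[[-0.0704, -0.0009, 0.0557], [0.0002, 0.0003, -0.0001]] mm 45 deg 0.1
```

Call:
{"op": "arm_command", "data": {"moves": [[[0,-0.0009,-0.0035],[0,0,0]],[[-0.015,-0.0009,0.009],[0,0,0]],[[-0.0306,-0.0009,0.0222],[0,0,0]],[[-0.0306,-0.0009,0.0222],[0,0,0]]]}}

```text
t: 9.65
eef_pos: [0.539, -0.1584, 0.1666]
tool_rot: [[-0.427, 0.83, 0.358], [0.636, 0.558, -0.534], [-0.643, -0.0, -0.766]]
contact_force: [0.2, -0.3, -4.4]
gripper_width: 0.0341
grip_force: 30.0
```

Call:
{"op": "arm_command", "data": {"moves": [[[-0.0133,0,0.0112],[0,0,0]],[[-0.0266,0,0.0223],[0,0,0]],[[-0.0398,0,0.0335],[0,0,0]],[[-0.0398,0,0.0335],[0,0,0]],[[-0.0398,0,0.0335],[0,0,0]]]}}

```text
t: 10.28
eef_pos: [0.5534, -0.1786, 0.1666]
tool_rot: [[-0.429, 0.829, 0.359], [0.635, 0.559, -0.533], [-0.643, -0.0, -0.766]]
contact_force: [-0.1, 0.4, -5.3]
gripper_width: 0.0336
grip_force: 30.0
```

```bash
python3 - <<'E'
from h import *
a=shot('wrist');b=shot('scene')
print(bot.get_state()['contact_force'])
rows(hk(0,.0005,.016),hk(0.0,.0005,.004),hk(0.0,.0005,.0),hk(0.0,.0005,-.004))
A=cv2.resize(a['img'][40:300,210:430,::-1],(500,591),interpolation=2)[:560]
B=cv2.resize(b['img'][90:230,345:420,::-1],(300,560),interpolation=2)
cv2.imwrite('pics/chk3.png',np.hstack([A,B]))
E
```

```text
[-0.43744077  0.00433196 -4.24662405]
t 10.38 [ 0.5535 -0.1784  0.1667]
[[-0.002, 0.0007, -0.001], [0.0, -0.0, 0.0002]] mm 1 deg 0.0
[[0.0134, 0.0007, 0.0174], [0.0, -0.0, 0.0002]] mm 11 deg 0.0
[[0.0185, 0.0007, 0.0236], [0.0, -0.0, 0.0002]] mm 15 deg 0.0
[[0.0237, 0.0007, 0.0297], [0.0, -0.0, 0.0002]] mm 19 deg 0.0
```

View pics/chk3.png

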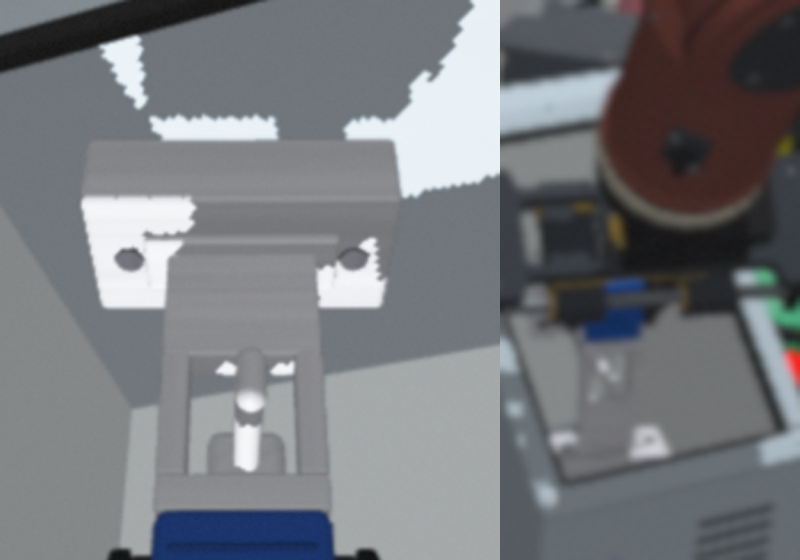

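The wrist view shows the hook coming through the window, with its tip at crop (250,390) centred between the window sides at 190 and 295. I lower the gauge onto it.

Call:
{"op": "arm_command", "data": {"moves": [[[0.006,0,0.0075],[0,0,0]],[[0.012,0,0.0145],[0,0,0]],[[0.0165,0,0.02],[0,0,0]],[[0.0165,0,0.02],[0,0,0]],[[0.0165,0,0.02],[0,0,0]]]}}

```text
t: 11.0
eef_pos: [0.5536, -0.1789, 0.1538]
tool_rot: [[-0.428, 0.829, 0.359], [0.635, 0.559, -0.533], [-0.643, -0.0, -0.766]]
contact_force: [0.4, -0.5, -4.0]
gripper_width: 0.0336
grip_force: 30.0
```

Call:
{"op": "arm_command", "data": {"moves": [[[0.0013,0,0.0015],[0,0,0]],[[0.0026,0,0.003],[0,0,0]],[[0.0026,0,0.003],[0,0,0]]]}}

```text
t: 11.38
eef_pos: [0.5537, -0.1789, 0.1522]
tool_rot: [[-0.428, 0.829, 0.36], [0.635, 0.559, -0.533], [-0.643, -0.0, -0.766]]
contact_force: [-1.7, 0.1, -1.9]
gripper_width: 0.0336
grip_force: 30.0
```

Call:
{"op": "arm_command", "data": {"moves": [[[0.0009,0,0.001],[0,0,0]],[[0.0009,0,0.001],[0,0,0]]]}}

```text
t: 11.62
eef_pos: [0.5539, -0.179, 0.152]
tool_rot: [[-0.428, 0.829, 0.36], [0.634, 0.559, -0.534], [-0.644, -0.0, -0.765]]
contact_force: [-3.4, 0.6, 6.0]
gripper_width: 0.0334
grip_force: 30.0
```

Call:
{"op": "arm_command", "data": {"moves": [[[-0.0004,0,-0.0005],[0,0,0]],[[-0.0004,0,-0.0005],[0,0,0]],[[-0.0004,0,-0.0005],[0,0,0]],[[-0.0004,0,-0.0005],[0,0,0]]], "grip": 0.6}}

```text
t: 12.12
eef_pos: [0.5536, -0.1788, 0.1514]
tool_rot: [[-0.428, 0.829, 0.359], [0.635, 0.559, -0.533], [-0.643, -0.0, -0.766]]
contact_force: [-0.5, -0.2, -0.2]
gripper_width: 0.0517
grip_force: 0.0
```

Call:
{"op": "arm_command", "data": {"moves": [[[0,0,-0.03],[0,0,0]],[[0,0,-0.08],[0,0,0]],[[0,0,-0.15],[0,0,0]],[[0,0,-0.22],[0,0,0]],[[0,0,-0.26],[0,0,0]]]}}

```text
t: 12.75
eef_pos: [0.5069, -0.1084, 0.2527]
tool_rot: [[-0.428, 0.828, 0.361], [0.634, 0.56, -0.533], [-0.644, 0.001, -0.765]]
contact_force: [-0.0, -0.8, 0.6]
gripper_width: 0.0522
grip_force: 0.0
```

```bash
python3 - <<'E'
from h import *
np.set_printoptions(precision=4,suppress=True)
a=shot('wrist','w6.png');s=bot.get_state();print(s['t'],s['eef_pos'],s['contact_force'],s['gripper_width'],s['q'])
A=a['img'][:330,150:500,::-1]
cv2.imwrite('pics/chk4.png',cv2.resize(A,(636,600),interpolation=2))
m=bot.masks_of('wrist','gauge')[0];print(m['conf'],m['bbox'])
x,v=fit([(a,m['mask'])],GAUGE,[*SEAT,np.deg2rad(34)],.040);print(x[:2],np.rad2deg(x[2]),v)
t=shot('top')
for n,k in(('pallet',PALLET),):
    m=bot.masks_of('top',n)[0];print(m['conf'],m['bbox']);x,v=fit([(t,m['mask'])],k,[.503,.093,.03],.008);print(x[:2],np.rad2deg(x[2]),v)
E
```

```text
12.8 [ 0.5072 -0.1071  0.2543] [0.5955 2.3043 1.5161] 0.05205907901568483 [ 27.1034  -9.062  -41.1957 121.0306  38.3893  57.0669   0.6497]
0.77 [273.7, 114.1, 358.2, 250.2]
[ 0.5535 -0.1778] 33.3526922929125 0.93317062204952
0.71 [422.2, 243.8, 460.0, 275.3]
[0.503 0.093] 1.7188733853924696 -0.0
```

View pics/chk4.png

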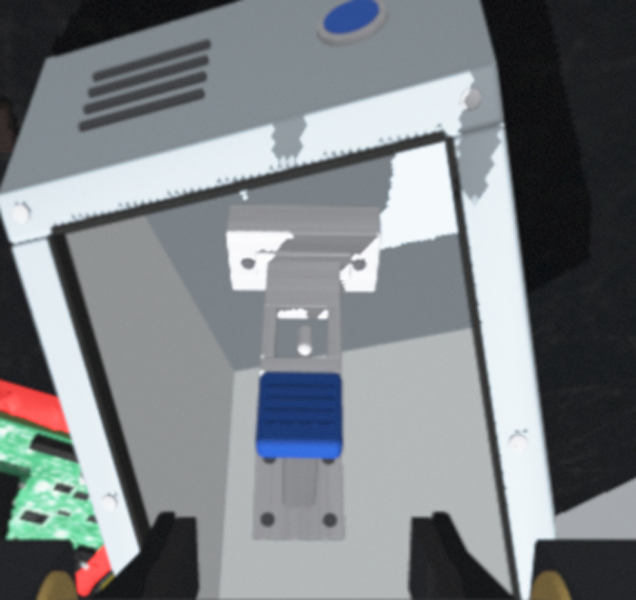

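The gauge hangs upright on the hook, with the tip through its window at crop (303,345), and stands clear of the cabinet. Next is the pallet.

```bash
python3 - <<'E'
from h import *
T=toolR(2,0,-88)
rows(([.49,.03,.26],T),([.503,.093,.18],T))
E
```

```text
t 12.95 [ 0.5069 -0.1099  0.2509]
[[0.1803, 0.1284, -0.1754], [0.062, 0.2165, 0.1704]] mm 141 deg 50.8
[[0.3521, 0.2204, -0.1107], [0.062, 0.2165, 0.1704]] mm 215 deg 50.8
```

Call:
{"op": "arm_command", "data": {"moves": [[[0.09,0.064,-0.0877],[0.012,0.043,0.034]],[[0.18,0.128,-0.175],[0.03,0.1,0.08]],[[0.25,0.17,-0.15],[0.062,0.2165,0.1704]],[[0.3521,0.2204,-0.1107],[0.062,0.2165,0.1704]],[[0.3521,0.2204,-0.1107],[0.062,0.2165,0.1704]],[[0.3521,0.2204,-0.1107],[0.062,0.2165,0.1704]],[[0.3521,0.2204,-0.1107],[0.062,0.2165,0.1704]],[[0.3521,0.2204,-0.1107],[0.062,0.2165,0.1704]]]}}

```text
t: 13.95
eef_pos: [0.5027, 0.094, 0.1806]
tool_rot: [[-0.038, 0.999, 0.001], [0.999, 0.038, -0.001], [-0.002, 0.001, -1.0]]
contact_force: [0.6, -0.7, 0.0]
gripper_width: 0.0521
grip_force: 0.0
```

```bash
python3 - <<'E'
from h import *
np.set_printoptions(precision=4,suppress=True)
a=shot('wrist','w7.png')
for m in bot.masks_of('wrist','pallet')[:2]:
    x,v=fit([(a,m['mask'])],PALLET,[.503,.093,.03],.008);print(m['conf'],m['bbox'],x[:2],np.rad2deg(x[2]),v)
hsv=cv2.cvtColor(a['img'],cv2.COLOR_RGB2HSV);k=cv2.inRange(hsv,(5,150,120),(20,255,255))
n,l,st,ce=cv2.connectedComponentsWithStats(k);o=[i for i in np.argsort(-st[:,4]) if i][:3];print(st[o],ce[o],onz(a,ce[o],.06))
T=toolR(2,0,-88);rows(([.503,.093,.058],T))
E
```

```text
0.91 [234.8, 146.8, 401.8, 295.5] [0.5042 0.0932] 2.0928065517851953 0.9635640149193255
[[303 212  31  48 789]
 [316 255   1   1   1]] [[317.9873 229.3752]
 [316.     255.    ]] [[0.5037 0.1018 0.06  ]
 [0.503  0.0829 0.06  ]]
t 14.05 [0.5027 0.094  0.1806]
[[-0.0019, 0.0003, 0.2452], [0.0002, 0.0003, 0.0007]] mm 123 deg 0.1
```

Call:
{"op": "arm_command", "data": {"moves": [[[-0.0016,0.0026,0.1],[0,0,0]],[[-0.0016,0.0026,0.18],[0,0,0]],[[-0.0016,0.0026,0.23],[0,0,0]],[[-0.0016,0.0026,0.2512],[0,0,0]],[[-0.0016,0.0026,0.2512],[0,0,0]],[[-0.0016,0.0026,0.2512],[0,0,0]]]}}

```text
t: 14.8
eef_pos: [0.505, 0.0929, 0.0558]
tool_rot: [[-0.035, 0.999, 0.002], [0.999, 0.035, 0.0], [0.0, 0.002, -1.0]]
contact_force: [-0.2, -0.4, 0.2]
gripper_width: 0.052
grip_force: 0.0
```

Call:
{"op": "arm_command", "data": {"moves": [[[0,0,0],[0,0,0]],[[0,0,0],[0,0,0]],[[0,0,0],[0,0,0]],[[0,0,0],[0,0,0]],[[0,0,0],[0,0,0]]], "grip": 0}}

```text
t: 15.42
eef_pos: [0.5042, 0.0926, 0.0547]
tool_rot: [[-0.035, 0.999, -0.0], [0.999, 0.035, 0.0], [0.0, -0.0, -1.0]]
contact_force: [-0.1, -0.4, 1.0]
gripper_width: 0.019
grip_force: 30.0
```

```bash
cat >> h.py <<'E'
NEST=np.array([.5235,.1728]);NY=6.6
def nst(x,y,z,yaw=NY):
    a=np.deg2rad(NY);u=np.array([np.cos(a),np.sin(a)]);v=np.array([-u[1],u[0]])
    return np.array([*(NEST+u*x+v*y),z]),toolR(yaw,0,yaw-90)
E
python3 - <<'E'
from h import *
s=bot.get_state();print(s['gripper_width'],s['contact_force'],np.array(s['tool_rot']).round(4).tolist())
z=s['eef_pos'][2]
rows(nst(-.006,-.05,z,6.4),nst(-.004,-.006,z,6.4))
E
```

```text
0.0190157511828689 [-0.06668816 -0.41071052  1.01761125] [[-0.0349, 0.9994, -0.0004], [0.9994, 0.0349, 0.0003], [0.0003, -0.0004, -1.0]]
t 15.43 [0.5042 0.0926 0.0547]
[[0.0582, 0.0403, 0.0], [-0.0001, -0.0001, -0.0245]] mm 35 deg 4.4
[[0.1463, 0.0372, 0.0], [-0.0001, -0.0001, -0.0245]] mm 75 deg 4.4
```

Call:
{"op": "arm_command", "data": {"moves": [[[0.02,0.014,0],[0,0,-0.008]],[[0.04,0.028,0],[0,0,-0.016]],[[0.058,0.04,0],[0,0,-0.0245]],[[0.08,0.0395,0],[0,0,-0.0245]],[[0.1,0.039,0],[0,0,-0.0245]],[[0.12,0.038,0],[0,0,-0.0245]],[[0.136,0.0375,0],[0,0,-0.0245]],[[0.1463,0.0372,0],[0,0,-0.0245]],[[0.1463,0.0372,0],[0,0,-0.0245]],[[0.1463,0.0372,0],[0,0,-0.0245]]]}}

```text
t: 16.68
eef_pos: [0.52, 0.1674, 0.0547]
tool_rot: [[-0.112, 0.994, -0.0], [0.994, 0.112, 0.002], [0.002, -0.0, -1.0]]
contact_force: [-0.4, 3.3, 1.7]
gripper_width: 0.0192
grip_force: 30.0
```

```bash
python3 - <<'E'
from h import *
np.set_printoptions(precision=4,suppress=True)
s=bot.get_state();z=s['eef_pos'][2];a=np.deg2rad(NY);R=np.array([[np.cos(a),-np.sin(a)],[np.sin(a),np.cos(a)]])
print((s['eef_pos'][:2]-NEST)@R, s['contact_force'],np.rad2deg(np.arctan2(s['tool_rot'][1][1],s['tool_rot'][0][1])))
rows(nst(.0,-.006,z),nst(.003,-.006,z))
c=shot('top');m=bot.masks_of('top','pallet')[0];x,v=fit([(c,m['mask'])],PALLET,[*s['eef_pos'][:2],a],.008);print((x[:2]-NEST)@R,np.rad2deg(x[2]),v)
E
```

```text
[-0.0041 -0.005 ] [-0.4396  3.3384  1.6921] 6.443060577180167
t 16.68 [0.52   0.1674 0.0547]
[[-0.002, 0.0081, -0.0], [-0.0, -0.0006, -0.0009]] mm 4 deg 0.2
[[-0.002, 0.0141, -0.0], [-0.0, -0.0006, -0.0009]] mm 7 deg 0.2
[ 0.0532 -0.0914] 23.25732554726165 0.0847749569385157
```

Call:
{"op": "arm_command", "data": {"moves": [[[0,0.003,0],[0,0,0]],[[0,0.006,0],[0,0,0]],[[0,0.006,0],[0,0,0]]]}}

```text
t: 17.15
eef_pos: [0.5227, 0.1666, 0.0547]
tool_rot: [[-0.112, 0.994, -0.002], [0.994, 0.112, -0.0], [0.0, -0.002, -1.0]]
contact_force: [-4.1, 0.6, 8.0]
gripper_width: 0.019
grip_force: 30.0
```

Call:
{"op": "arm_command", "data": {"moves": [[[0,0.002,0],[0,0,0]],[[0,0.002,0],[0,0,0]]]}}

```text
t: 17.4
eef_pos: [0.5235, 0.1666, 0.0547]
tool_rot: [[-0.112, 0.994, -0.002], [0.994, 0.112, -0.0], [-0.0, -0.002, -1.0]]
contact_force: [-4.8, 0.3, 6.2]
gripper_width: 0.0194
grip_force: 30.0
```

Call:
{"op": "arm_command", "data": {"moves": [[[0,0.002,0],[0,0,0]],[[0,0.002,0],[0,0,0]]]}}

```text
t: 17.65
eef_pos: [0.5245, 0.1666, 0.0547]
tool_rot: [[-0.112, 0.994, -0.002], [0.994, 0.112, -0.001], [-0.0, -0.002, -1.0]]
contact_force: [-4.9, -0.1, 6.4]
gripper_width: 0.0193
grip_force: 30.0
```

Call:
{"op": "arm_command", "data": {"moves": [[[0,0.002,0],[0,0,0]],[[0,0.002,0],[0,0,0]]]}}

```text
t: 17.9
eef_pos: [0.5247, 0.1666, 0.0547]
tool_rot: [[-0.112, 0.994, -0.003], [0.994, 0.112, -0.001], [-0.001, -0.003, -1.0]]
contact_force: [-9.1, -0.5, 10.9]
gripper_width: 0.0191
grip_force: 30.0
```

Call:
{"op": "arm_command", "data": {"moves": [[[0,0.002,0],[0,0,0]],[[0,0.002,0],[0,0,0]]]}}

```text
t: 18.15
eef_pos: [0.5248, 0.1667, 0.0546]
tool_rot: [[-0.112, 0.994, -0.005], [0.994, 0.112, -0.002], [-0.001, -0.005, -1.0]]
contact_force: [-13.1, -2.0, 16.0]
gripper_width: 0.019
grip_force: 30.0
```

Call:
{"op": "arm_command", "data": {"moves": [[[0.003,-0.001,0],[0,0,0]],[[0.006,-0.001,0],[0,0,0]],[[0.009,-0.001,0],[0,0,0]],[[0.009,-0.001,0],[0,0,0]]]}}

```text
t: 18.65
eef_pos: [0.5248, 0.167, 0.0546]
tool_rot: [[-0.109, 0.994, -0.005], [0.994, 0.109, -0.007], [-0.007, -0.005, -1.0]]
contact_force: [-11.9, -14.4, 18.9]
gripper_width: 0.0195
grip_force: 30.0
```

Call:
{"op": "arm_command", "data": {"moves": [[[0.002,0,0],[0,0,0]],[[0.002,0,0],[0,0,0]]]}}

```text
t: 18.9
eef_pos: [0.5248, 0.1671, 0.0546]
tool_rot: [[-0.108, 0.994, -0.005], [0.994, 0.108, -0.008], [-0.008, -0.006, -1.0]]
contact_force: [-12.6, -15.8, 20.6]
gripper_width: 0.0193
grip_force: 30.0
```

Call:
{"op": "arm_command", "data": {"moves": [[[0.002,0,0],[0,0,0]],[[0.002,0,0],[0,0,0]]]}}

```text
t: 19.15
eef_pos: [0.5247, 0.1674, 0.0546]
tool_rot: [[-0.108, 0.994, -0.005], [0.994, 0.108, -0.009], [-0.009, -0.006, -1.0]]
contact_force: [-12.5, -18.9, 22.1]
gripper_width: 0.0193
grip_force: 30.0
```

Call:
{"op": "arm_command", "data": {"moves": [[[0,-0.002,-0.002],[0,0,0]],[[0,-0.003,-0.003],[0,0,0]],[[0,-0.003,-0.003],[0,0,0]]]}}

```text
t: 19.52
eef_pos: [0.524, 0.1729, 0.0556]
tool_rot: [[-0.112, 0.994, -0.002], [0.994, 0.112, -0.0], [-0.0, -0.002, -1.0]]
contact_force: [-1.2, -2.0, -1.9]
gripper_width: 0.0192
grip_force: 30.0
```

```bash
python3 - <<'E'
from h import *
np.set_printoptions(precision=4,suppress=True)
s=bot.get_state();a=np.deg2rad(NY);R=np.array([[np.cos(a),-np.sin(a)],[np.sin(a),np.cos(a)]])
print((s['eef_pos'][:2]-NEST)@R, s['contact_force'],s['torque'])
for n in('wrist','scene','top'):
    c=shot(n,'p_'+n+'.png')
    for m in bot.masks_of(n,'pallet')[:2]:
        x,v=fit([(c,m['mask'])],PALLET,[*s['eef_pos'][:2],a],.008);print(n,m['conf'],m['bbox'],(x[:2]-NEST)@R,np.rad2deg(x[2]),v)
E
```

```text
[0.0005 0.    ] [-1.2111 -1.9769 -1.8586] [-0.5464  0.3036 -0.0147]
wrist 0.78 [173.9, 161.4, 461.0, 392.8] [0.0008 0.0005] 6.612024976247097 0.6402304867376066
scene 0.66 [269.5, 288.1, 355.0, 347.5] [-0.0003 -0.0005] 5.752212491705839 0.8848594087959625
top 0.71 [284.0, 245.0, 298.9, 273.2] [ 0.0539 -0.0824] 21.370264954649233 0.08524639198384805
```

Call:
{"op": "arm_command", "data": {"moves": [[[0.002,0,0],[0,0,0]],[[0.002,0,0],[0,0,0]]]}}

```text
t: 20.08
eef_pos: [0.524, 0.1734, 0.0559]
tool_rot: [[-0.111, 0.994, -0.001], [0.994, 0.111, -0.001], [-0.001, -0.002, -1.0]]
contact_force: [-3.3, -6.0, -0.3]
gripper_width: 0.019
grip_force: 30.0
```

Call:
{"op": "arm_command", "data": {"moves": [[[0.002,0,0],[0,0,0]],[[0.002,0,0],[0,0,0]]]}}

```text
t: 20.32
eef_pos: [0.524, 0.1736, 0.0559]
tool_rot: [[-0.111, 0.994, -0.001], [0.994, 0.111, -0.002], [-0.002, -0.002, -1.0]]
contact_force: [-3.4, -8.2, -0.4]
gripper_width: 0.0189
grip_force: 30.0
```

Call:
{"op": "arm_command", "data": {"moves": [[[0.002,0,0],[0,0,0]],[[0.002,0,0],[0,0,0]]]}}

```text
t: 20.58
eef_pos: [0.5239, 0.1738, 0.0559]
tool_rot: [[-0.11, 0.994, -0.002], [0.994, 0.11, -0.004], [-0.003, -0.002, -1.0]]
contact_force: [-4.0, -10.4, 2.2]
gripper_width: 0.0194
grip_force: 30.0
```

Call:
{"op": "arm_command", "data": {"moves": [[[-0.002,0.002,0],[0,0,0]],[[-0.002,0.003,0],[0,0,0]],[[-0.002,0.003,0],[0,0,0]]]}}

```text
t: 20.95
eef_pos: [0.5242, 0.1735, 0.0556]
tool_rot: [[-0.111, 0.994, -0.004], [0.994, 0.111, -0.003], [-0.003, -0.004, -1.0]]
contact_force: [-9.6, -9.8, 4.6]
gripper_width: 0.0189
grip_force: 30.0
```

Call:
{"op": "arm_command", "data": {"moves": [[[0,0,0.001],[0,0,0]],[[-0.001,-0.001,0.001],[0,0,0]],[[-0.001,-0.001,0.001],[0,0,0]]]}}

```text
t: 21.32
eef_pos: [0.5242, 0.1734, 0.0553]
tool_rot: [[-0.111, 0.994, -0.003], [0.994, 0.111, -0.003], [-0.002, -0.003, -1.0]]
contact_force: [-7.1, -6.8, 2.4]
gripper_width: 0.0193
grip_force: 30.0
```

Call:
{"op": "arm_command", "data": {"moves": [[[0,0,0],[0,0,0]],[[0,0,0],[0,0,0]],[[0,0,0],[0,0,0]]], "grip": 0.4}}

```text
t: 21.7
eef_pos: [0.526, 0.1758, 0.0562]
tool_rot: [[-0.112, 0.994, 0.001], [0.994, 0.112, 0.001], [0.001, 0.001, -1.0]]
contact_force: [0.6, 0.5, 0.2]
gripper_width: 0.0338
grip_force: 0.0
```

```bash
python3 - <<'E'
from h import *
np.set_printoptions(precision=4,suppress=True)
s=bot.get_state();a=np.deg2rad(NY);R=np.array([[np.cos(a),-np.sin(a)],[np.sin(a),np.cos(a)]])
print(s['t'],s['eef_pos'],(s['eef_pos'][:2]-NEST)@R, s['contact_force'],s['gripper_width'])
c=shot('wrist','p2.png');print(proj(c,[[*nst(0,0,.072)[0]],[*nst(0,.06,.02)[0]]]))
hsv=cv2.cvtColor(c['img'],cv2.COLOR_RGB2HSV);k=cv2.inRange(hsv,(5,150,120),(20,255,255));x,y,w,h=cv2.boundingRect(k);print(x,y,w,h)
E
```

```text
21.7 [0.526  0.1758 0.0562] [0.0028 0.0027] [0.6388 0.4928 0.238 ] 0.03377027497341472
[[308.7648 349.8344]
 [309.5808 171.7269]]
286 269 52 61
```

Call:
{"op": "arm_command", "data": {"moves": [[[0,0,-0.06],[0,0,0]],[[0,0,-0.14],[0,0,0]],[[-0.06,-0.03,-0.24],[0,0,0]],[[-0.12,-0.06,-0.3],[0,0,0]],[[-0.12,-0.06,-0.3],[0,0,0]],[[-0.12,-0.06,-0.3],[0,0,0]]]}}

```text
t: 22.5
eef_pos: [0.5022, 0.1125, 0.2053]
tool_rot: [[-0.112, 0.994, -0.0], [0.994, 0.112, 0.0], [0.0, -0.0, -1.0]]
contact_force: [-0.6, 0.2, -0.8]
gripper_width: 0.0348
grip_force: 0.0
```

```bash
python3 - <<'E'
from h import *
np.set_printoptions(precision=4,suppress=True)
s=bot.get_state();a=np.deg2rad(NY);R=np.array([[np.cos(a),-np.sin(a)],[np.sin(a),np.cos(a)]])
print(s['t'],s['eef_pos'])
for n in('wrist','scene','top'):
    c=shot(n,'q_'+n+'.png')
    for m in bot.masks_of(n,'pallet')[:1]:
        x,v=fit([(c,m['mask'])],PALLET,[*NEST,a],.008);print(n,round(m['conf'],2),m['bbox'],(x[:2]-NEST)@R,np.rad2deg(x[2]),v)
    for m in bot.masks_of(n,'gauge')[:3]:print('  gauge',round(m['conf'],2),m['bbox'])
c=shot('wrist')
# nest from wrist: profile of gray along nest -x lines across pallet edge and pins
g=cv2.cvtColor(c['img'],cv2.COLOR_RGB2GRAY)
def prof(p0,p1,z,n=25):
    L=np.linspace(0,1,n);W=[[*nst(*(np.array(p0)*(1-t)+np.array(p1)*t),z)[0]] for t in L]
    q=proj(c,W).astype(np.float32);return cv2.remap(g,q[:,:1],q[:,1:],1).ravel()
print('x edge 56..80, y=0,+-40,+-52 (1mm)')
for y in(0,.04,-.04,.052,-.052):print(y,prof((.056,y),(.080,y),.02))
print('y edge 52..76 at x=15,0,40')
for x in(.015,0,.04,-.04):print(x,prof((x,.052),(x,.076),.02))
E
```

```text
22.5 [0.5022 0.1125 0.2053]
wrist 0.76 [271.1, 67.0, 437.1, 223.1] [0.0006 0.0003] 6.730302273401991 0.9857701666307327
scene 0.88 [270.5, 288.4, 355.6, 348.2] [-0.0003  0.0007] 7.53191382313445 0.9580067591860214
  gauge 0.88 [287.1, 355.1, 338.5, 425.2]
  gauge 0.62 [179.7, 313.9, 224.9, 390.0]
  gauge 0.58 [360.0, 164.4, 383.6, 211.4]
top 0.7 [437.2, 219.9, 503.5, 265.3] [0. 0.] 6.6 -0.0
  gauge 0.83 [421.7, 241.0, 458.8, 277.9]
  gauge 0.6 [449.6, 218.2, 500.4, 259.6]
  gauge 0.55 [164.1, 203.7, 190.8, 237.6]
x edge 56..80, y=0,+-40,+-52 (1mm)
0 [112 110  95  66  54  55  54  54  57  78 106 119 120 121 121 121 121 122
 121 121 121 121 121 121 121]
0.04 [ 64  59  56  54  55  55  55  54  56  66  87  95  98 104 119 135 139 139
 139 137 137 128 114 118 121]
-0.04 [135 125 115 113 113 113 113 114 114 111 110 109 114 139 184 221 219 182
 164 150 139 152 197 229 232]
0.052 [ 65  60  56  55  56  56  56  55  56  75 112 120 121 127 178 225 230 230
 230 230 230 230 230 230 230]
-0.052 [137 125 115 114 115 114 114 115 121 164 215 232 233 233 233 233 233 233
 233 233 233 233 233 233 233]
y edge 52..76 at x=15,0,40
0.015 [ 67  66  67  66  64  60  58  59  73 107 127 135 144 145 142 142 144 145
 145 144 142 126 124 127 127]
0 [ 66  67  67  66  65  60  57  59  77 109 121 122 122 121 122 122 122 123
 122 121 121 122 122 121 121]
0.04 [ 65  64  65  65  65  59  57  58  80 112 121 121 122 121 121 121 120 120
 121 121 121 121 121 121 121]
-0.04 [ 67  67  68  69  68  63  60  61  81 112 122 123 122 123 122 122 122 123
 122 123 123 123 123 123 122]
```

```bash
python3 - <<'E'
from h import *
rows(nst(-.098,0,.15),nst(-.098,0,.030),nst(-.084,0,.030))
E
```

```text
t 23.00 [0.5022 0.1123 0.2054]
[[0.1149, -0.14, 0.111], [-0.0002, -0.0002, -0.0009]] mm 106 deg 0.2
[[0.1148, -0.1398, 0.351], [-0.0002, -0.0002, -0.0009]] mm 197 deg 0.2
[[0.1148, -0.1118, 0.351], [-0.0002, -0.0002, -0.0009]] mm 193 deg 0.2
```

Call:
{"op": "arm_command", "data": {"moves": [[[0.1149,-0.14,0.05],[0,0,-0.0009]],[[0.1149,-0.14,0.111],[0,0,-0.0009]],[[0.1149,-0.14,0.18],[0,0,-0.0009]],[[0.1148,-0.14,0.25],[0,0,-0.0009]],[[0.1148,-0.14,0.31],[0,0,-0.0009]],[[0.1148,-0.1398,0.351],[0,0,-0.0009]],[[0.1148,-0.1398,0.351],[0,0,-0.0009]],[[0.1148,-0.125,0.351],[0,0,-0.0009]],[[0.1148,-0.1118,0.351],[0,0,-0.0009]],[[0.1148,-0.1118,0.351],[0,0,-0.0009]]], "grip": 0}}

```text
t: 24.25
eef_pos: [0.4413, 0.1631, 0.0309]
tool_rot: [[-0.114, 0.993, 0.001], [0.993, 0.114, 0.001], [0.001, 0.001, -1.0]]
contact_force: [-0.3, -0.8, 0.4]
gripper_width: 0.0005
grip_force: 0.0
```

Call:
{"op": "arm_command", "data": {"moves": [[[0,0.004,0],[0,0,0]],[[0,0.004,0],[0,0,0]]]}}

```text
t: 24.5
eef_pos: [0.4423, 0.1631, 0.0303]
tool_rot: [[-0.114, 0.993, -0.0], [0.993, 0.114, 0.0], [0.0, -0.0, -1.0]]
contact_force: [-0.1, 0.4, 0.2]
gripper_width: 0.0003
grip_force: 0.0
```

Call:
{"op": "arm_command", "data": {"moves": [[[0,0.002,0],[0,0,0]],[[0,0.002,0],[0,0,0]]]}}

```text
t: 24.75
eef_pos: [0.4432, 0.1632, 0.0302]
tool_rot: [[-0.114, 0.993, -0.0], [0.993, 0.114, 0.0], [0.0, -0.0, -1.0]]
contact_force: [-0.5, 0.1, 0.2]
gripper_width: 0.0001
grip_force: 0.0
```

Call:
{"op": "arm_command", "data": {"moves": [[[0,0.002,0],[0,0,0]],[[0,0.004,0],[0,0,0]]]}}

```text
t: 25.0
eef_pos: [0.4452, 0.1634, 0.0302]
tool_rot: [[-0.114, 0.993, -0.0], [0.993, 0.114, 0.0], [0.0, -0.0, -1.0]]
contact_force: [-0.5, 0.3, -0.6]
gripper_width: 0.0005
grip_force: 0.0
```

Call:
{"op": "arm_command", "data": {"moves": [[[0,0.002,0],[0,0,0]],[[0,0.002,0],[0,0,0]]]}}

```text
t: 25.25
eef_pos: [0.4462, 0.1636, 0.0302]
tool_rot: [[-0.115, 0.993, -0.0], [0.993, 0.115, 0.0], [0.0, -0.0, -1.0]]
contact_force: [0.2, -0.6, -0.5]
gripper_width: 0.0007
grip_force: 0.0
```

Call:
{"op": "arm_command", "data": {"moves": [[[0,0.002,0],[0,0,0]],[[0,0.002,0],[0,0,0]]]}}

```text
t: 25.5
eef_pos: [0.4472, 0.1637, 0.0302]
tool_rot: [[-0.115, 0.993, -0.0], [0.993, 0.115, 0.0], [0.0, -0.0, -1.0]]
contact_force: [-0.1, 0.8, 0.2]
gripper_width: 0.0003
grip_force: 0.0
```

Call:
{"op": "arm_command", "data": {"moves": [[[0,0.002,0],[0,0,0]],[[0,0.004,0],[0,0,0]],[[0,0.004,0],[0,0,0]]]}}

```text
t: 25.88
eef_pos: [0.4492, 0.1639, 0.0302]
tool_rot: [[-0.114, 0.993, -0.0], [0.993, 0.114, 0.0], [0.0, -0.0, -1.0]]
contact_force: [-0.9, 0.4, -0.3]
gripper_width: 0.0006
grip_force: 0.0
```

Call:
{"op": "arm_command", "data": {"moves": [[[0,0.002,0],[0,0,0]],[[0,0.003,0],[0,0,0]],[[0,0.003,0],[0,0,0]]]}}

```text
t: 26.25
eef_pos: [0.4503, 0.164, 0.0301]
tool_rot: [[-0.115, 0.993, -0.001], [0.993, 0.115, 0.0], [0.0, -0.001, -1.0]]
contact_force: [-2.6, -0.9, 1.5]
gripper_width: 0.0007
grip_force: 1.2
```

Contact. I push a little further and watch whether it gives or stays firm.

Call:
{"op": "arm_command", "data": {"moves": [[[0,0.002,0],[0,0,0]],[[0,0.002,0],[0,0,0]]]}}

```text
t: 26.5
eef_pos: [0.4504, 0.164, 0.0299]
tool_rot: [[-0.115, 0.993, -0.003], [0.993, 0.115, -0.001], [-0.0, -0.003, -1.0]]
contact_force: [-6.1, -0.5, 4.8]
gripper_width: 0.0001
grip_force: 3.3
```

Call:
{"op": "arm_command", "data": {"moves": [[[0,0.002,0],[0,0,0]],[[0,0.002,0],[0,0,0]]]}}

```text
t: 26.75
eef_pos: [0.4505, 0.164, 0.0297]
tool_rot: [[-0.115, 0.993, -0.004], [0.993, 0.115, -0.001], [-0.001, -0.004, -1.0]]
contact_force: [-9.7, -2.3, 7.1]
gripper_width: 0.0003
grip_force: 5.1
```

Call:
{"op": "arm_command", "data": {"moves": [[[0,-0.02,0],[0,0,0]],[[0,-0.04,-0.02],[0,0,0]],[[0,-0.04,-0.13],[0,0,0]],[[0,-0.04,-0.2],[0,0,0]],[[0,-0.04,-0.2],[0,0,0]]]}}

```text
t: 27.38
eef_pos: [0.4346, 0.1625, 0.1327]
tool_rot: [[-0.114, 0.993, 0.006], [0.993, 0.114, 0.001], [-0.0, 0.006, -1.0]]
contact_force: [-0.2, -0.3, -0.8]
gripper_width: 0.0002
grip_force: 0.0
```

```bash
python3 - <<'E'
from h import *
rows(nst(.015,-.09,.13),nst(.015,-.09,.030),nst(.015,-.074,.030))
E
```

```text
t 27.38 [0.4346 0.1625 0.1327]
[[-0.1798, 0.2091, 0.0067], [0.0018, 0.0, -0.0003]] mm 138 deg 0.3
[[-0.1798, 0.2079, 0.2067], [0.0018, 0.0, -0.0003]] mm 172 deg 0.3
[[-0.1478, 0.2079, 0.2067], [0.0018, 0.0, -0.0003]] mm 164 deg 0.3
```

Call:
{"op": "arm_command", "data": {"moves": [[[-0.09,0.105,0],[0,0,0]],[[-0.1798,0.2085,0],[0,0,0]],[[-0.1798,0.2085,0.02],[0.0018,0,0]],[[-0.1798,0.208,0.1],[0.0018,0,0]],[[-0.1798,0.2079,0.17],[0.0018,0,0]],[[-0.1798,0.2079,0.2067],[0.0018,0,0]],[[-0.1798,0.2079,0.2067],[0.0018,0,0]],[[-0.16,0.2079,0.2067],[0.0018,0,0]],[[-0.1478,0.2079,0.2067],[0.0018,0,0]],[[-0.1478,0.2079,0.2067],[0.0018,0,0]]]}}

```text
t: 28.62
eef_pos: [0.5443, 0.1016, 0.0269]
tool_rot: [[-0.116, 0.993, -0.006], [0.993, 0.116, 0.0], [0.001, -0.006, -1.0]]
contact_force: [-0.2, -0.4, 0.8]
gripper_width: 0.0005
grip_force: 0.0
```

Call:
{"op": "arm_command", "data": {"moves": [[[0.003,0,0],[0,0,0]],[[0.006,0,0],[0,0,0]],[[0.006,0,0],[0,0,0]]]}}

```text
t: 29.0
eef_pos: [0.5441, 0.1035, 0.0268]
tool_rot: [[-0.114, 0.993, -0.006], [0.993, 0.114, -0.0], [0.0, -0.006, -1.0]]
contact_force: [0.4, -0.0, -0.5]
gripper_width: 0.0004
grip_force: 0.0
```

Call:
{"op": "arm_command", "data": {"moves": [[[0.002,0,0],[0,0,0]],[[0.003,0,0],[0,0,0]],[[0.003,0,0],[0,0,0]]]}}

```text
t: 29.38
eef_pos: [0.5441, 0.1038, 0.0268]
tool_rot: [[-0.114, 0.994, -0.006], [0.994, 0.114, -0.002], [-0.001, -0.006, -1.0]]
contact_force: [-0.4, -5.6, 2.2]
gripper_width: 0.0004
grip_force: 2.5
```

Call:
{"op": "arm_command", "data": {"moves": [[[0.002,0,-0.001],[0,0,0]],[[0.002,0,-0.001],[0,0,0]]]}}

```text
t: 29.62
eef_pos: [0.5438, 0.104, 0.0269]
tool_rot: [[-0.113, 0.994, -0.007], [0.994, 0.113, -0.003], [-0.002, -0.007, -1.0]]
contact_force: [0.1, -6.5, -2.2]
gripper_width: 0.0004
grip_force: 3.4
```

Call:
{"op": "arm_command", "data": {"moves": [[[-0.02,0,0],[0,0,0]],[[-0.04,0,-0.02],[0,0,0]],[[-0.04,0,-0.1],[0,0,0]],[[-0.04,0,-0.2],[0,0,0]],[[-0.04,0,-0.3],[0,0,0]],[[-0.04,0,-0.36],[0,0,0]],[[-0.04,0,-0.36],[0,0,0]]]}}

```text
t: 30.5
eef_pos: [0.5486, 0.0865, 0.2104]
tool_rot: [[-0.114, 0.993, -0.001], [0.993, 0.114, 0.0], [0.0, -0.001, -1.0]]
contact_force: [-0.0, -0.4, -0.1]
gripper_width: 0.0005
grip_force: 0.0
```

```bash
python3 - <<'E'
from h import *
np.set_printoptions(precision=4,suppress=True)
s=bot.get_state();a=np.deg2rad(NY);R=np.array([[np.cos(a),-np.sin(a)],[np.sin(a),np.cos(a)]])
print(s['t'],s['eef_pos'],s['contact_force'])
for n in('wrist','scene','top'):
    c=shot(n,'r_'+n+'.png')
    for m in bot.masks_of(n,'pallet')[:1]:
        x,v=fit([(c,m['mask'])],PALLET,[*NEST,a],.008);print(n,round(m['conf'],2),m['bbox'],(x[:2]-NEST)@R,np.rad2deg(x[2]),v)
    for m in bot.masks_of(n,'gauge')[:3]:
        print('  gauge',round(m['conf'],2),m['bbox'])
        b=m['bbox']
        if (n=='scene' and b[0]>350):
            x,v=fit([(c,m['mask'])],GAUGE,[*SEAT,np.deg2rad(34)],.04);print(x[:2],np.rad2deg(x[2]),v)
E
```

```text
30.5 [0.5486 0.0865 0.2104] [-0.0008 -0.4484 -0.1112]
wrist 0.9 [212.2, 22.6, 381.8, 184.1] [ 0.0005 -0.0002] 6.314031515627828 0.9804184784194706
  gauge 0.41 [453.4, 0.0, 539.1, 62.6]
scene 0.95 [270.0, 289.4, 354.8, 348.7] [-0.001  -0.0003] 6.358065108775129 0.9418814526027002
  gauge 0.94 [290.5, 358.1, 338.3, 422.9]
  gauge 0.76 [179.1, 313.1, 225.9, 388.8]
  gauge 0.68 [246.2, 260.6, 397.7, 378.8]
top 0.67 [243.3, 243.4, 285.9, 305.3] [-0.0008  0.0086] 5.759888444752688 0.5809838472834068
  gauge 0.82 [163.7, 202.5, 190.1, 235.9]
  gauge 0.72 [166.0, 297.1, 203.0, 331.5]
  gauge 0.66 [242.7, 244.5, 285.7, 307.5]
```

```bash
python3 - <<'E'
from h import *
np.set_printoptions(precision=2,suppress=True)
c=shot('wrist');g=cv2.cvtColor(c['img'],cv2.COLOR_RGB2GRAY)
def edge(f,a,b,z):
    L=np.arange(a,b,.00025);q=proj(c,[nst(*f(t),z)[0] for t in L]).astype(np.float32)
    p=cv2.GaussianBlur(cv2.remap(g,q[:,:1],q[:,1:],1).ravel().astype(np.float32)[None],(0,0),2).ravel()
    d=np.abs(np.gradient(p));k=d[8:-8].argmax()+8;return 1000*L[k],d[k]
print('plate +x edge',[(y,*edge(lambda t:(t,y/1000),.058,.070,.02)) for y in(-56,-50,-25,-12,0,12,25,50,56)])
print('plate +y edge',[(x,*edge(lambda t:(x/1000,t),.055,.066,.02)) for x in(-55,-40,-20,0,30,45,60)])
print('base +x edge',[(y,*edge(lambda t:(t,y/1000),.088,.102,.008)) for y in(-120,-90,-60,-20,0,20,60,90)])
print('base +y edge',[(x,*edge(lambda t:(x/1000,t),.098,.112,.008)) for x in(-100,-60,-20,50,80)])
E
```

```text
plate +x edge [(-56, np.float64(65.25), np.float32(7.5471497)), (-50, np.float64(64.75), np.float32(7.581562)), (-25, np.float64(65.25), np.float32(6.831352)), (-12, np.float64(65.0), np.float32(6.9674683)), (0, np.float64(65.25), np.float32(7.116989)), (12, np.float64(65.25), np.float32(7.207279)), (25, np.float64(65.5), np.float32(7.199421)), (50, np.float64(65.5), np.float32(6.755848)), (56, np.float64(65.5), np.float32(7.2711945))]
plate +y edge [(-55, np.float64(60.50000000000001), np.float32(7.0461655)), (-40, np.float64(60.25000000000001), np.float32(7.526676)), (-20, np.float64(60.25000000000001), np.float32(7.127411)), (0, np.float64(60.25000000000001), np.float32(7.6236725)), (30, np.float64(60.00000000000001), np.float32(7.3413277)), (45, np.float64(60.00000000000001), np.float32(7.4224396)), (60, np.float64(60.00000000000001), np.float32(7.535595))]
base +x edge [(-120, np.float64(95.5), np.float32(18.36937)), (-90, np.float64(95.75), np.float32(20.130424)), (-60, np.float64(95.5), np.float32(19.146168)), (-20, np.float64(95.5), np.float32(20.073074)), (0, np.float64(95.5), np.float32(10.645937)), (20, np.float64(95.75), np.float32(10.629229)), (60, np.float64(95.5), np.float32(10.943092)), (90, np.float64(90.0), np.float32(0.0))]
base +y edge [(-100, np.float64(100.0), np.float32(0.0)), (-60, np.float64(100.0), np.float32(0.0)), (-20, np.float64(100.0), np.float32(0.0)), (50, np.float64(100.0), np.float32(0.0)), (80, np.float64(100.0), np.float32(0.0))]
```

```bash
python3 - <<'E'
from h import *
rows(nst(-.095,-.028,.15),nst(-.095,-.028,.030),nst(-.0755,-.028,.030))
E
```

```text
t 31.00 [0.547  0.0862 0.2068]
[[0.1214, -0.2161, 0.1152], [-0.0022, -0.0002, -0.0001]] mm 137 deg 0.4
[[0.1212, -0.2144, 0.3551], [-0.0022, -0.0002, -0.0001]] mm 216 deg 0.4
[[0.1212, -0.1754, 0.3549], [-0.0022, -0.0002, -0.0001]] mm 207 deg 0.4
```

Call:
{"op": "arm_command", "data": {"moves": [[[0.06,-0.108,0.04],[0,0,0]],[[0.1214,-0.216,0.08],[0,0,0]],[[0.1214,-0.216,0.12],[-0.0022,0,0]],[[0.1213,-0.215,0.22],[-0.0022,0,0]],[[0.1212,-0.2144,0.31],[-0.0022,0,0]],[[0.1212,-0.2144,0.3551],[-0.0022,0,0]],[[0.1212,-0.2144,0.3551],[-0.0022,0,0]],[[0.1212,-0.195,0.355],[-0.0022,0,0]],[[0.1212,-0.1754,0.3549],[-0.0022,0,0]],[[0.1212,-0.1754,0.3549],[-0.0022,0,0]]]}}

```text
t: 32.25
eef_pos: [0.4534, 0.1364, 0.0311]
tool_rot: [[-0.114, 0.993, 0.002], [0.993, 0.114, 0.001], [0.001, 0.002, -1.0]]
contact_force: [-0.2, 0.3, 0.2]
gripper_width: 0.0006
grip_force: 0.0
```

Call:
{"op": "arm_command", "data": {"moves": [[[0,0.002,0],[0,0,0]],[[0,0.003,0],[0,0,0]],[[0,0.003,0],[0,0,0]]]}}

```text
t: 32.62
eef_pos: [0.4534, 0.1364, 0.0304]
tool_rot: [[-0.115, 0.993, 0.001], [0.993, 0.115, 0.0], [0.0, 0.001, -1.0]]
contact_force: [-3.2, -0.1, 2.6]
gripper_width: 0.0005
grip_force: 1.4
```

Call:
{"op": "arm_command", "data": {"moves": [[[0,0.002,0],[0,0,0]],[[0,0.002,0],[0,0,0]]]}}

```text
t: 32.88
eef_pos: [0.4536, 0.1364, 0.0301]
tool_rot: [[-0.115, 0.993, -0.001], [0.993, 0.115, -0.0], [-0.0, -0.001, -1.0]]
contact_force: [-6.2, -0.9, 5.1]
gripper_width: 0.0004
grip_force: 3.3
```

Call:
{"op": "arm_command", "data": {"moves": [[[0,0.002,0],[0,0,0]],[[0,0.002,0],[0,0,0]]]}}

```text
t: 33.12
eef_pos: [0.4537, 0.1364, 0.0299]
tool_rot: [[-0.115, 0.993, -0.003], [0.993, 0.115, -0.001], [-0.001, -0.003, -1.0]]
contact_force: [-10.2, -0.3, 8.4]
gripper_width: 0.0004
grip_force: 5.0
```

Call:
{"op": "arm_command", "data": {"moves": [[[0,-0.02,0],[0,0,0]],[[0,-0.04,-0.02],[0,0,0]],[[0,-0.04,-0.13],[0,0,0]],[[0,-0.04,-0.24],[0,0,0]],[[-0.1,0.06,-0.34],[0,0,0]],[[-0.15,0.15,-0.36],[0,0,0]],[[-0.15,0.15,-0.36],[0,0,0]],[[-0.15,0.15,-0.36],[0,0,0]]]}}

```text
t: 34.12
eef_pos: [0.5386, 0.0707, 0.2101]
tool_rot: [[-0.114, 0.993, 0.001], [0.993, 0.114, 0.002], [0.001, 0.001, -1.0]]
contact_force: [-0.0, 1.1, -0.5]
gripper_width: 0.0007
grip_force: 0.0
```

```bash
python3 - <<'E'
from h import *
np.set_printoptions(precision=2,suppress=True)
s=bot.get_state();print(s['t'],s['eef_pos'],s['contact_force'])
c=shot('wrist');g=cv2.cvtColor(c['img'],cv2.COLOR_RGB2GRAY)
def edge(f,a,b,z):
    L=np.arange(a,b,.00025);q=proj(c,[nst(*f(t),z)[0] for t in L]).astype(np.float32)
    p=cv2.GaussianBlur(cv2.remap(g,q[:,:1],q[:,1:],1).ravel().astype(np.float32)[None],(0,0),2).ravel()
    d=np.abs(np.gradient(p));k=d[8:-8].argmax()+8;return round(float(1000*L[k]),2)
print('plate +x edge',[(y,edge(lambda t:(t,y/1000),.058,.070,.02)) for y in(-56,-50,-25,-12,0,12,25,50,56)])
print('plate +y edge',[(x,edge(lambda t:(x/1000,t),.055,.066,.02)) for x in(-55,-40,-20,0,30,45,60)])
print('base +x edge',[(y,edge(lambda t:(t,y/1000),.088,.102,.008)) for y in(-120,-90,-60,-20,0,20,60,90)])
d=shot('scene')
for m in bot.masks_of('scene','gauge'):
    if m['bbox'][0]>345: print('gauge',m['conf'],m['bbox'])
E
```

```text
34.125 [0.54 0.07 0.21] [-0.    1.08 -0.54]
plate +x edge [(-56, 65.0), (-50, 66.0), (-25, 65.25), (-12, 65.25), (0, 65.25), (12, 65.25), (25, 65.5), (50, 65.25), (56, 65.5)]
plate +y edge [(-55, 64.0), (-40, 64.0), (-20, 64.0), (0, 64.0), (30, 64.0), (45, 64.0), (60, 64.0)]
base +x edge [(-120, 95.5), (-90, 95.5), (-60, 95.5), (-20, 90.25), (0, 95.5), (20, 95.5), (60, 95.5), (90, 90.0)]
gauge 0.72 [359.5, 172.1, 381.8, 213.2]
```

```bash
python3 -c "
from workcell import bot
print(bot.job_done())"
```

```text
the job is handed in; nothing more can be done
None
```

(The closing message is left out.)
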